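# Tip the router offcuts into the covered hopper

### The job

First draw the red-headed locking pin up out of its bore beside the wheel, hang it upright by its collar in the notch of the yellow bracket and let go, and then wind the wheel one full turn counter-clockwise by its crank knob so that the hopper cover runs fully open. After that gather every wooden offcut lying on the bench into the blue scoop tray, so that all of them are in the tray together, carry the tray by its black handle over the hopper and tip them all into it. Finally stand the empty tray back upright on its green mat and wind the wheel back the full turn so that the cover is fully shut, leaving the pin in the notch and not pushing the bottle, tape measure or screwdriver about.

Things in the scene. Friction and masses are not known exactly. Their poses are not given: they have to be found in the camera images.
- hopper: Fixed white steel box open at the top, outside 240 x 210 x 125 mm (own x, y, z), walls and floor 6 mm; origin at the centre of its underside. A cover plate lies over its mouth and slides to the hopper's +x on two rails at own y = +-100 mm, 124 mm high, that run out to own x = 360 mm.
- cover (a joint): Slide of the aluminium cover (238 x 208 x 6 mm, green ribs, top 138 mm above the bench): 0 = shut, 0.215 m = open. Geared to the wheel, 34 mm per rad; moved only by winding the wheel.
- wheel (a joint): Turn (rad) of the steel crank wheel, radius 60 mm, upright axis: 0 = as found, cover shut; grows counter-clockwise seen from above; 6.28 = one full turn, cover open; stops at 0 and 6.33. Turns lightly (about 3 N at the knob) and stays where left. Two yellow lugs at its rim, tops 120 mm above the bench, stand either side of the pin, so the pin locks it.
- wheel_axis (a point): Centre of the wheel's top face (120 mm above the bench; hopper-frame x 0, y 175 mm). The wheel's axis is vertical through it.
- crank (a point): Top centre of the black upright crank knob: cylinder 24 mm in diameter, 60 mm tall, foot 2 mm above the wheel's top face, top 182 mm above the bench, 55 mm from the wheel axis, free to spin on its spindle, so the hand need not turn. At wheel 0 it lies on the hopper's +x side of the axis.
- pin: Locking pin: steel shaft 14 mm in diameter, 70 mm long; above it a collar 34 mm in diameter, 6 mm thick; above that a red head 26 mm (own x) by 14 mm (own y), 38 mm tall. Origin at the centre of the shaft's foot, z up. It starts upright in the bore and must rise 60 mm to clear bore and wheel lugs.
- bore (a point): Mouth of the pin's bore, 16 mm wide and 35 mm deep, in the top (100 mm above the bench) of a fixed steel block, 82 mm from the wheel axis on the hopper's +y side.
- notch (a point): Middle of the notch in the fixed yellow bracket, at its plate's top face, 90 mm above the bench; plate 64 x 64 x 12 mm. The notch is a slot 20 mm wide right through the plate, closed 25 mm ahead (+x of this frame), open at its end 25 mm behind (-x). A parked pin is upright with its shaft in the slot, its collar resting on the plate, its foot 20 mm above the bench.
- tray: Loose blue scoop tray, about 0.3 kg, 200 mm long (own x), 160 mm wide. Origin at the centre of its underside. Floor 5 mm thick; side walls 36 mm high, 4 mm thick; rear wall at x = +97 mm, 50 mm high; at the front (-x, the pouring mouth) the floor rises from x = -70 mm as a 22 degree ramp. Offcuts slide out when it is tilted mouth down 40 to 65 degrees (friction 0.5 to 0.7).
- tray_mouth (a point): Middle of the tray's pouring lip, 16 mm above its underside, at tray x = -102 mm.
- tray_handle (a point): Top centre of the tray's black handle, an upright plate inside the rear wall: 14 mm thick along tray x, 70 mm wide along y, top 118 mm above the tray's underside. Grip it from above, fingers closing along the tray's x.
- mat: Fixed green mat, 240 x 200 x 3 mm, the tray's place; origin at the centre of its underside.
- offcut1: Offcut: pale wood block 80 (own x) x 42 (y) x 36 mm (z), 70 g. Origin for every offcut: centre of the underside as first laid. Absent in some runs.
- offcut2: Offcut: brown block with one rounded end, x from -37 to +35 mm, 44 mm wide (y), 34 mm high, 70 g. Absent in some runs.
- offcut3: Offcut: dark stepped block, 75 x 40 mm, 18 mm high with a 45 x 40 x 20 mm step on its middle (38 mm in all), 70 g. Absent in some runs.
- offcut4: Offcut: plywood block 70 x 45 x 36 mm, 70 g. Absent in some runs.
- bottle: Bystander: clear water bottle with a blue label, 60 mm in diameter, 180 mm tall, upright; origin at its foot.
- tape: Bystander: yellow tape measure, 65 x 50 x 40 mm; origin at its underside.
- screwdriver: Bystander: screwdriver with red handle, 200 mm long, lying along its own x; origin at its middle.
Things that resemble listed ones, but are neither listed nor needed, are in the scene too. What is shaped like the offcut4 but orange or purple is not meant.

How it is judged:
By the outcome, as a careful person would: the job done as asked, in the order asked, and still so for the second after the job is handed in, with the robot touching nothing.
Of offcut1, offcut2, offcut3, offcut4 only 2 to 4 are there at a start; the rules pass over those that are not, and their reading is None.
At some moment in a run one of offcut1, offcut2, offcut3, offcut4 may be knocked a few centimetres aside while the robot is not near it.
It also fails if it takes over 210 s, if anything falls off the work surface, if the arm or the gripper's body presses on something with over 40 N, if the wrist force passes 120 N, or if a joint passes its speed limit or range.

### The arm

A 6-joint arm with a two-finger parallel gripper is mounted at the origin on the work surface. World frame = base frame: x ahead of the robot, y to its left, z up, the work surface at z = 0. Lengths are in m, angles in rad, forces in N, time in s.
With the tool pointing down it reaches from about 0.3 to 0.875 m from the base axis. Payload 6.4 kg.
Tool frame: the origin (TCP) lies on the centre line of the jaws, within the pads' length; the fingertips stand 8 mm ahead of it and the grasp point (between the pads) lies 11 mm behind it; z points along the fingers, y is the line along which they close (so a half turn about z gives the same grasp; the last joint's range is limited). The gripper opens to 85 mm and grips with 20 to 120 N. Pads are 22 mm wide; open, the fingers measure 114 mm over their backs; the gripper's body (76 mm by 85 mm) begins 54 mm behind the grasp point. The pads swing forward as they close: fully open they stand 13 mm farther back than shut.
Start: joints at [1.143, 0.181, 1.607, -0, 1.354, -0.206], TCP at [0.126, 0.561, 0.239] pointing down, gripper open.
Joint ranges: [-2.99, 2.99], [-0.89, 2.07], [0.3, 2.58], [-1.14, 4.28], [0, 2.63], [-3.12, 3.12]. Speed limits (rad/s): [2.57, 2.57, 3.01, 3.14, 3.14, 3.14].

### API

Orientations are given as a unit quaternion [w, x, y, z].
In Python, from bench import ctrl gives the robot as it stands.
- The arm moves only by the shell command python3 -m handwheel 'ROWS' [OPENING]. ROWS is JSON, a list that holds one entry, the list of rows, each a list of 4 numbers: the shift along the tool's x, y, z each as a share of 20 cm, from -1 to 1, then the turn about the tool's z as a share of 1.5 rad, from -1 to 1. In form: [[[x, y, z, twist], ...]]. A call has 1 to 10 rows; each row is the pose to reach, as a shift and turn from the pose commanded when the call began, along the tool's axes at that moment; what a row does not reach only later rows make up. A row lasts 1/8 s, in which the tool goes at most 62.5 mm and 10.7 degrees, less where a joint would pass 70% of its speed; a pose out of reach is approached as far as the arm can. A call with a number of a shift or a turn outside -1 to 1 is refused whole. A call with a gripper value outside its range is refused whole. OPENING is the finger opening in mm, from 0 to 85.4, set as the call begins (- or left out, the last holds). The fingers move at their own pace and stop on an object; the grip force is fixed at half the most. Time passes only in rows, so rows that repeat a pose let the fingers close. It gives the time, the measured TCP pose, the force, the opening and the grip force at its end, in the units of the state.
- ctrl.get_obs(): the state, without advancing time (a new reading comes with each control period).
- ctrl.camera(name): name is "scene" or "side" or "wrist"; returns a dict with "color" (480x640x3 uint8, red, green, blue), "range_z" (480x640 float32, m along the optical axis (not along the pixel's ray), 0 where there is no reading), "K" (3x3 intrinsics, pixels), "pose" (4x4, takes a point from camera to world coordinates); the wrist camera has in their place "T_tool_cam" (4x4, takes a point from camera to tool coordinates, whose origin is the TCP and whose axes are the flange's). Camera axes: x right, y down, z forward; pixel columns grow to the right and rows downward; lengths in m; the calibration is good to about 2 mm. A picture is of the moment at which its call begins: read the wrist's pose just before it.
- ctrl.hand_in(): hands the job in; it is judged then, once.
The state is a dict: "time_s": time; "q": joint angles; "dq": joint speeds; "joint_efforts": joint torques, N m; "eef_pos": TCP position; "eef_rot": TCP orientation; "wrist_force": force on the tool from outside, world axes, zero at the start; "torque": the same for the moment, N m; "opening": opening from 0.0 (shut) to 1.0 (fully open); "grasp_force": force on a finger pad.
Only numpy, scipy, OpenCV 4.12 (cv2) and the standard library are available. Lean on these libraries where they do the work, as an engineer would, in place of code of your own. Each camera call takes 0.05 s, during which the arm holds its last target. There are 200 camera calls.

## Working session

There is one attempt and no reset: what is moved stays moved. The work goes in short steps, Python scripts to look and compute and a shell command to move; the robot and the scene stay as the last step left them, time stands still between calls to the robot, and variables do not carry over. Pictures are saved under pics/ and viewed, at most 14 in all, crops included, and the job is handed in when it is done.

```bash
ls; mkdir -p pics; cat > h.py <<'E'
from bench import ctrl
import numpy as np, cv2
from scipy.spatial.transform import Rotation as R
def cam(n):
    o=ctrl.get_obs(); c=ctrl.camera(n)
    if 'pose' in c: T=c['pose']
    else:
        W=np.eye(4); q=np.array(o['eef_rot']); W[:3,:3]=R.from_quat(q[[1,2,3,0]]).as_matrix(); W[:3,3]=o['eef_pos']
        T=W@c['T_tool_cam']
    v,u=np.mgrid[0:480,0:640]; z=c['range_z']; K=c['K']
    P=np.stack([(u-K[0,2])/K[0,0]*z,(v-K[1,2])/K[1,1]*z,z],-1)@T[:3,:3].T+T[:3,3]
    P[z==0]=np.nan
    return c['color'],P,T,K
def save(n,img): cv2.imwrite('pics/'+n+'.png',img[...,::-1])
E
python3 - <<'E'
from h import *
for n in ('scene','side','wrist'):
    c,P,T,K=cam(n); save(n+'0',c); np.savez(n+'0.npz',c=c,P=P,T=T,K=K)
    print(n,T.round(3).tolist(),K[0,0])
print(ctrl.get_obs())
E
```

```text
pics
scene [[-0.832, 0.39, -0.394, 1.139], [0.554, 0.593, -0.585, 0.778], [0.006, -0.705, -0.709, 1.208], [0.0, 0.0, 0.0, 1.0]] 573.1207329041922
side [[0.911, -0.291, 0.293, 0.032], [-0.413, -0.67, 0.618, -1.084], [0.016, -0.683, -0.73, 1.344], [0.0, 0.0, 0.0, 1.0]] 585.0886341517347
wrist [[0.221, 0.924, 0.311, 0.045], [0.975, -0.209, -0.072, 0.58], [-0.002, 0.32, -0.948, 0.373], [0.0, 0.0, 0.0, 1.0]] 333.6126081954856
{'time_s': 0.15, 'q': array([ 1.14270428e+00,  1.81402648e-01,  1.60776148e+00,  8.52635198e-06,
        1.35380597e+00, -2.06315641e-01]), 'dq': array([-0.00025217, -0.00293798, -0.00319354, -0.00130089, -0.00095326,
        0.00057213]), 'joint_efforts': array([ 1.80366027e-03, -4.45259786e+01, -3.51692355e+01, -2.74641052e-04,
        5.64036600e-03,  6.11619589e-05]), 'eef_pos': array([0.12629476, 0.56054056, 0.2385811 ]), 'eef_rot': array([-2.18775556e-04,  1.10661982e-01,  9.93857863e-01, -6.53066010e-04]), 'wrist_force': array([ 0.3457096 ,  0.54057528, -0.43566383]), 'torque': array([0.02713446, 0.04303034, 0.00566737]), 'grasp_force': 0.0, 'opening': 1.0046016311239043}
```

View pics/scene0.png

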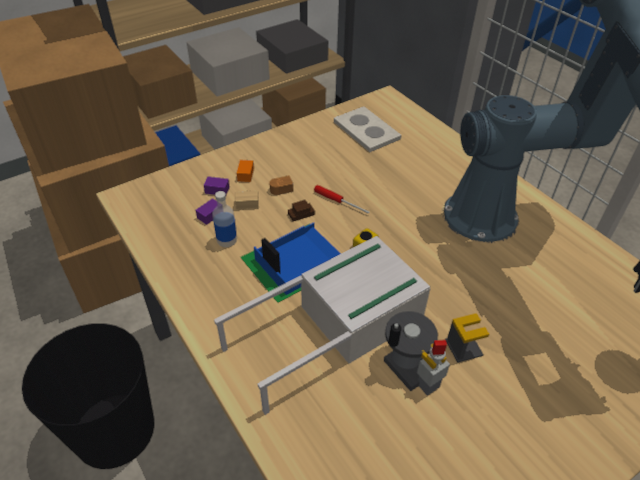

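View pics/side0.png

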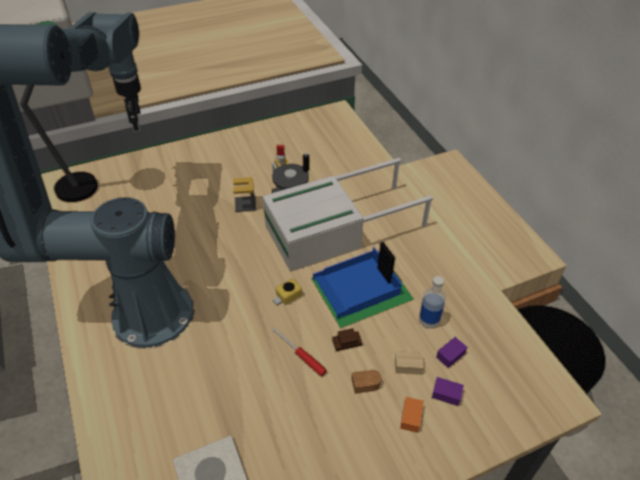

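The scene view shows a pale block (245,201), brown block (281,185) and dark stepped block (301,210). It also shows orange (245,170) and purple (216,185), (207,211) decoys, the tray (295,255), pin (438,350), bracket (468,335) and knob (394,335). The side view agrees. I'll measure from both clouds and enlarge a crop.

```bash
cat > m.py <<'E'
from h import *
def rect(p): 
    r=cv2.minAreaRect((p[:,:2]*1000).astype(np.float32)); return [round(x) for x in (*r[0],*r[1],r[2])]
E
python3 - <<'E'
from m import *
from scipy import ndimage as nd
for n in ('scene','side'):
    d=np.load(n+'0.npz'); c=d['c'];P=d['P']
    hsv=cv2.cvtColor(c,cv2.COLOR_RGB2HSV); H,S,V=[hsv[...,i].astype(int) for i in range(3)]
    x,y,z=P[...,0],P[...,1],P[...,2]
    ok=(x>0.2)&(x<1.05)&(np.abs(y)<0.8)&(z<0.3)
    print(n,'bench z',np.nanmedian(z[ok&(z<0.01)]))
    m=ok&(z>0.012); L,k=nd.label(m)
    for i in range(1,k+1):
        q=L==i
        if q.sum()<60: continue
        p=P[q]; vv,uu=np.nonzero(q); t=np.percentile(p[:,2],97); tp=p[p[:,2]>t-.006]
        print((int(uu.mean()),int(vv.mean())),q.sum(),'ztop',t.round(3),'rect',rect(p),'top',rect(tp),'rgb',np.median(c[q],0))
    for nm,mm in dict(red=((H<8)|(H>172))&(S>150)&(z>.1),yel=(H>20)&(H<32)&(S>170)&(z>.06),blk=(V<50)&(z>.06)&(z<.3),grn=(H>55)&(H<85)&(S>120)&(z>.1),mat=(H>45)&(H<85)&(S>120)&(z<.02),blue=(H>100)&(H<125)&(S>150)&(z<.2)).items():
        L,k=nd.label(mm&ok)
        for i in range(1,k+1):
            q=L==i
            if q.sum()<12: continue
            p=P[q]; vv,uu=np.nonzero(q); print(nm,(int(uu.mean()),int(vv.mean())),q.sum(),'z',p[:,2].min().round(3),p[:,2].max().round(3),'c',p.mean(0).round(3),rect(p))
    if n=='scene':
        save('crop1',np.vstack([cv2.resize(c[155:235,180:340],(800,400),interpolation=3)]))
        a=cv2.resize(c[310:400,370:500],(520,360),interpolation=3); save('crop2',a)
E
```

```text
scene bench z 0.0002744951720914379
(245, 169) 291 ztop 0.042 rect [509, -566, 84, 47, 50] top [511, -564, 76, 45, 52] rgb [183.  90.  10.]
(281, 183) 314 ztop 0.04 rect [451, -440, 55, 74, 76] top [451, -438, 52, 68, 78] rgb [132.  88.  48.]
(218, 210) 1555 ztop 0.178 rect [680, -450, 301, 112, 68] top [700, -333, 29, 25, 64] rgb [93. 45. 98.]
(329, 193) 229 ztop 0.03 rect [340, -316, 29, 127, 22] top [347, -326, 21, 96, 20] rgb [140.  25.  20.]
(246, 198) 352 ztop 0.041 rect [575, -439, 57, 70, 62] top [576, -436, 53, 69, 65] rgb [167. 138.  96.]
(300, 208) 331 ztop 0.043 rect [459, -309, 50, 77, 79] top [459, -307, 44, 45, 81] rgb [66. 42. 27.]
(358, 307) 16412 ztop 0.141 rect [610, 19, 580, 524, 63] top [529, 180, 236, 375, 1] rgb [96. 97. 92.]
(465, 332) 974 ztop 0.094 rect [382, 320, 70, 69, 73] top [382, 320, 66, 67, 73] rgb [120.5  93.5  13.5]
red (439, 346) 170 z 0.143 0.186 c [0.529 0.353 0.168] [527, 351, 17, 25, 53]
yel (469, 327) 563 z 0.075 0.098 c [0.388 0.32  0.089] [382, 319, 68, 66, 73]
yel (428, 359) 99 z 0.104 0.124 c [0.542 0.343 0.116] [542, 344, 41, 9, 87]
blk 
[... 1869 characters left out ...]
 45, 52] top [505, -567, 70, 45, 52] rgb [167.  96.  49.]
red (280, 149) 65 z 0.147 0.185 c [0.523 0.346 0.168] [525, 345, 19, 26, 25]
blk (305, 164) 84 z 0.118 0.189 c [0.575 0.261 0.154] [574, 264, 21, 20, 68]
blk (279, 186) 15 z 0.102 0.127 c [0.476 0.234 0.116] [476, 231, 14, 20, 35]
blk (386, 257) 274 z 0.06 0.129 c [ 0.651 -0.151  0.097] [654, -147, 14, 70, 2]
mat (325, 299) 79 z -0.002 0.019 c [ 0.463 -0.151  0.005] [463, -149, 8, 150, 2]
mat (375, 307) 667 z -0.007 0.014 c [ 0.58  -0.236  0.004] [579, -235, 234, 53, 6]
blue (356, 283) 3281 z -0.001 0.079 c [ 0.566 -0.144  0.015] [574, -146, 231, 168, 2]
blue (429, 315) 207 z 0.03 0.087 c [ 0.681 -0.353  0.058] [682, -352, 20, 50, 49]
```

View pics/crop1.png

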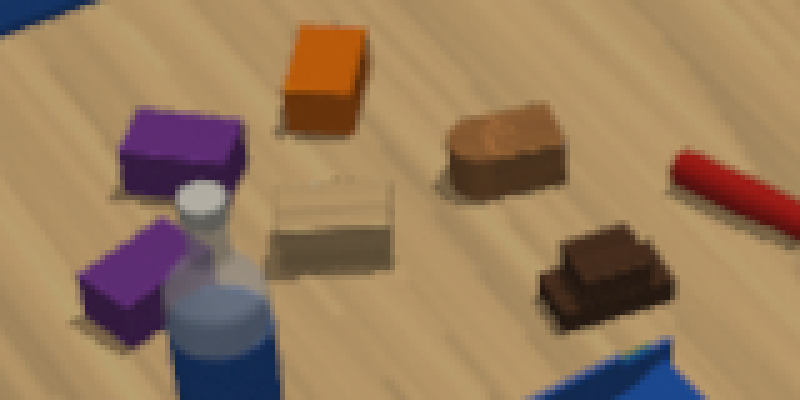

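View pics/crop2.png

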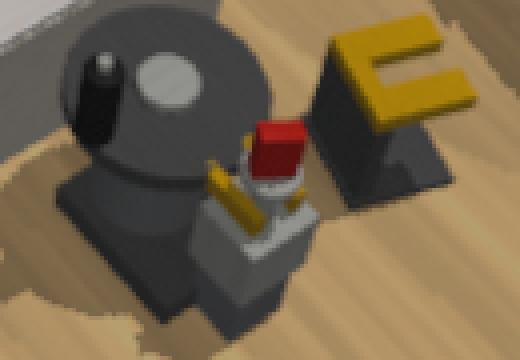

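The crop shows three offcuts: plywood offcut4 (about 70x46, with layers) at crop (330,225), rounded brown offcut2 at (505,150) and stepped offcut3 at (605,280). The orange and two purple blocks are decoys, and offcut1 is absent. Pin head, lugs, and bracket (open toward about world -x) are clear. Next I'll go over the pin and bracket for a wrist view.

```bash
python3 -m handwheel '[[[-0.3,-0.13,-0.1,0],[-0.6,-0.26,-0.2,0],[-0.9,-0.39,-0.3,0],[-0.9,-0.39,-0.3,0]]]'; python3 -m handwheel '[[[-0.3,-0.13,0,0],[-0.6,-0.26,0,0],[-0.88,-0.39,0,0],[-0.88,-0.39,0,0],[-0.88,-0.39,0,0]]]'
python3 - <<'E'
from m import *
print(ctrl.get_obs()['eef_pos'],ctrl.get_obs()['eef_rot'])
c,P,T,K=cam('wrist'); save('w1',c); np.savez('w1.npz',c=c,P=P,T=T,K=K)
E
```

```text
time_s: 0.65
eef_pos: [0.2876, 0.4438, 0.3005]
eef_rot: [0.001, 0.112, 0.994, 0.001]
wrist_force: [-0.8, -0.1, 0.2]
opening: 1.004
grasp_force: 0.0
time_s: 1.27
eef_pos: [0.4389, 0.3307, 0.2986]
eef_rot: [-0.001, 0.111, 0.994, -0.0]
wrist_force: [0.3, 0.4, 0.6]
opening: 0.995
grasp_force: 0.0
[0.43888197 0.3306907  0.29859164] [-8.46166546e-04  1.10988130e-01  9.93821367e-01 -9.22637959e-05]
```

View pics/w1.png

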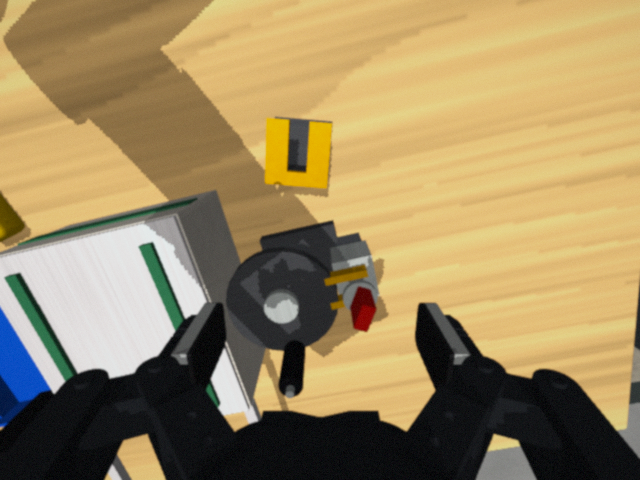

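The wrist view shows the bracket (298,153) with its slot opening toward the image top, the pin head (362,310), wheel hub (281,306) and knob top (290,392).

```bash
cat > pinm.py <<'E'
from m import *
def pr(c,P,tag=''):
    hsv=cv2.cvtColor(c,cv2.COLOR_RGB2HSV); H,S,V=[hsv[...,i].astype(int) for i in range(3)]
    x,y,z=P[...,0],P[...,1],P[...,2]
    def bx(nm,m):
        p=P[m]
        if len(p)>5: print(tag,nm,len(p),'z',np.percentile(p[:,2],[2,50,98]).round(4),'mean',p.mean(0).round(4),'rect',rect(p))
    red=((H<8)|(H>172))&(S>150)&(z>.1)&(z<.3); bx('red',red)
    zt=np.nanpercentile(z[red],95) if red.any() else 9; bx('redtop',red&(z>zt-.005))
    ye=(H>18)&(H<34)&(S>170)
    bx('plate',ye&(z>.083)&(z<.1)&(x<.46)&(y>.2)); 
    bx('lugs',ye&(z>.112)&(z<.13)&(y>.3))
    bx('knobtop',(z>.176)&(z<.19)&(V<120)&(S<90)&~red&(y>.15)&(y<.42))
    w=(z>.112)&(z<.128)&(S<80)&(y>.21)&(y<.34)&(x>.44)&(x<.6); bx('wheel',w)
    g=(H>55)&(H<85)&(S>100)&(z>.12); bx('ribs',g)
    bx('cover',(z>.128)&(z<.145)&(S<60)&(V>110)&(y<.21))
if __name__=='__main__':
    d=np.load('w1.npz'); pr(d['c'],d['P'],'w')
    for n in('scene','side'):
        d=np.load(n+'0.npz'); pr(d['c'],d['P'],n)
    # slot centre: bench-level pixels enclosed in plate, via image rays at z=.09
    d=np.load('w1.npz');c,T,K=d['c'],d['T'],d['K']
    def ray(u,v,h):
        r=T[:3,:3]@np.array([(u-K[0,2])/K[0,0],(v-K[1,2])/K[1,1],1]); return T[:3,3]+r*(h-T[2,3])/r[2]
    for u,v in((287,119),(311,120),(287,171),(308,171),(266,117),(332,121),(265,184),(330,189)): print((u,v),ray(u,v,.09).round(4))
E
python3 pinm.py
```

```text
w red 797 z [0.1466 0.176  0.1796] mean [0.5188 0.3507 0.1697] rect [599, 119, 44, 515, 16]
w redtop 421 z [0.1749 0.1784 0.1799] mean [0.521  0.3521 0.1781] rect [545, 319, 21, 108, 35]
w plate 3176 z [0.0879 0.0896 0.0911] mean [0.3798 0.3211 0.0896] rect [379, 322, 64, 64, 73]
w lugs 524 z [0.1124 0.1193 0.1209] mean [0.5133 0.3397 0.1187] rect [523, 342, 39, 44, 0]
w knobtop 281 z [0.1772 0.1816 0.1897] mean [0.5747 0.2719 0.1823] rect [576, 272, 20, 20, 74]
w wheel 8354 z [0.1174 0.1196 0.1276] mean [0.5177 0.2711 0.1201] rect [523, 270, 118, 118, 15]
w ribs 3800 z [0.1348 0.1379 0.3852] mean [0.4688 0.1579 0.2014] rect [516, 214, 205, 392, 4]
w cover 22323 z [0.1302 0.1317 0.1331] mean [0.4798 0.1023 0.1317] rect [525, 95, 239, 210, 1]
scene red 170 z [0.1457 0.1711 0.1819] mean [0.5293 0.3525 0.1682] rect [527, 351, 17, 25, 53]
scene redtop 61 z [0.1764 0.1792 0.1843] mean [0.5273 0.3509 0.1795] rect [526, 351, 14, 25, 63]
scene plate 504 z [0.0838 0.0899 0.0949] mean [0.3862 0.3201 0.0899] rect [382, 319, 68, 66, 73]
scene lugs 86 z [0.1124 0.1192 0.123 ] mean [0.5381 0.344  
[... 487 characters left out ...]
1675] rect [525, 345, 19, 26, 25]
side redtop 16 z [0.1777 0.1806 0.1852] mean [0.5239 0.3454 0.1808] rect [526, 343, 18, 22, 27]
side knobtop 93 z [0.1762 0.1822 0.1895] mean [1.4278 0.2987 0.1824] rect [1154, 335, 267, 1152, 85]
side wheel 653 z [0.1147 0.1212 0.1273] mean [0.5202 0.264  0.1212] rect [524, 267, 122, 115, 70]
side cover 3814 z [0.1284 0.1335 0.1418] mean [0.6085 0.0759 0.1338] rect [1065, -75, 1321, 560, 0]
(287, 119) [0.3448 0.3198 0.09  ]
(311, 120) [0.3509 0.3423 0.09  ]
(287, 171) [0.3931 0.3072 0.09  ]
(308, 171) [0.3978 0.3281 0.09  ]
(266, 117) [0.3386 0.3005 0.09  ]
(332, 121) [0.3563 0.3619 0.09  ]
(265, 184) [0.4008 0.2818 0.09  ]
(330, 189) [0.4207 0.346  0.09  ]
```

```bash
cat > go.py <<'E'
import sys
from m import *
# usage: go.py x y z [closing-angle deg of tool y]  -> shifts in shares from present pose
def go(x,y,z,a=None):
    o=ctrl.get_obs(); q=np.array(o['eef_rot']); M=R.from_quat(q[[1,2,3,0]]).as_matrix()
    d=M.T@(np.array([x,y,z])-o['eef_pos'])
    print('shares',(d/.2).round(3), 'tool y ang',np.degrees(np.arctan2(M[1,1],M[0,1])).round(1),'q6',o['q'][5].round(2),'tz',M[:,2].round(3))
    if a is not None:
        cur=np.degrees(np.arctan2(M[1,1],M[0,1])); t=(a-cur+90)%180-90
        print('twist',(-np.radians(t)/1.5).round(3))  # tool z down
if __name__=='__main__': go(*map(float,sys.argv[1:]))
E
python3 - <<'E'
from m import *
d=np.load('w1.npz');c,P=d['c'],d['P']
hsv=cv2.cvtColor(c,cv2.COLOR_RGB2HSV); H,S,V=[hsv[...,i].astype(int) for i in range(3)]
m=((H<8)|(H>172))&(S>150)&(P[...,2]>.1735)&(P[...,2]<.183)&(np.abs(P[...,0]-.52)<.03)&(np.abs(P[...,1]-.352)<.03)
p=P[m]; print(rect(p),np.median(p,0),p.mean(0)); e=np.linalg.eigh(np.cov(p[:,:2].T)); print(np.sqrt(e[0])*12**.5,np.degrees(np.arctan2(e[1][1],e[1][0])))
E
python3 go.py .521 .352 .153 63
```

```text
[522, 353, 13, 26, 60] [0.5202166  0.35241496 0.17832997] [0.52067346 0.35240679 0.17801219]
[0.01349874 0.02609135] [-121.53209955  148.46790045]
shares [-0.381  0.192  0.728] tool y ang 77.3 q6 -0.92 tz [-0.001  0.    -1.   ]
twist 0.167
```

```bash
python3 -m handwheel '[[[-0.2,0.1,0.2,0.1],[-0.381,0.193,0.35,0.21],[-0.381,0.193,0.42,0.21],[-0.381,0.193,0.5,0.21],[-0.381,0.193,0.6,0.21],[-0.381,0.193,0.7,0.21],[-0.381,0.193,0.728,0.21],[-0.381,0.193,0.728,0.21]]]' 60; python3 -m handwheel '[[[0,0,0,0],[0,0,0,0],[0,0,0,0],[0,0,0,0],[0,0,0,0]]]' 0;  python3 go.py .521 .352 .153 59
```

```text
time_s: 2.33
eef_pos: [0.5221, 0.3512, 0.1535]
eef_rot: [-0.0, 0.265, 0.964, -0.0]
wrist_force: [0.3, -0.4, 0.5]
opening: 0.703
grasp_force: 0.0
time_s: 2.95
eef_pos: [0.5228, 0.3515, 0.1545]
eef_rot: [0.001, 0.265, 0.964, 0.0]
wrist_force: [0.2, 0.8, 5.5]
opening: 0.155
grasp_force: 58.9
shares [ 0.009 -0.003  0.007] tool y ang 59.2 q6 -0.63 tz [ 0.001  0.001 -1.   ]
twist 0.003
```

```bash
python3 -m handwheel '[[[0,0,-0.1,0],[0,0,-0.2,0],[0,0,-0.32,0],[0,0,-0.42,0],[0,0,-0.42,0],[0,0,-0.42,0]]]'; python3 go.py .374 .323 .2385; python3 pinm.py >/dev/null; python3 -c "
from h import *
c,P,T,K=cam('scene'); save('s1',cv2.resize(c[290:410,350:510],(800,600)))"
```

```text
time_s: 3.7
eef_pos: [0.5217, 0.3511, 0.2369]
eef_rot: [-0.001, 0.265, 0.964, -0.0]
wrist_force: [-0.7, -0.1, -2.4]
opening: 0.154
grasp_force: 59.8
shares [ 0.563 -0.499 -0.007] tool y ang 59.2 q6 -0.63 tz [-0.001 -0.001 -1.   ]
```

View pics/s1.png

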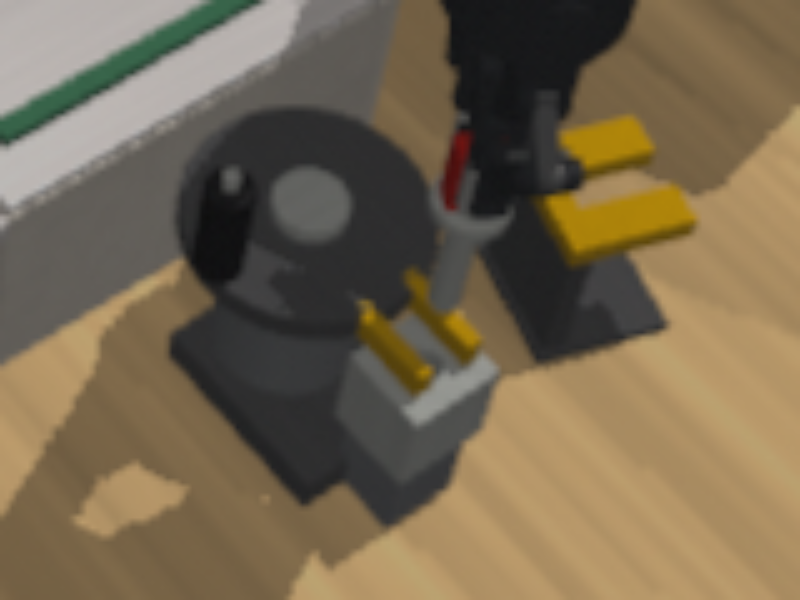

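The pin hangs straight in the jaws (shaft foot at crop (445,305)), above the lugs. Now I'll carry it to the notch and lower it.

```bash
python3 -m handwheel '[[[0.19,-0.17,0,0],[0.38,-0.33,0,0],[0.563,-0.499,0,0],[0.563,-0.499,0,0],[0.563,-0.499,0,0]]]'; python3 go.py .374 .323 .1115; python3 -m handwheel '[[[0,0,0.12,0],[0,0,0.24,0],[0,0,0.35,0],[0,0,0.45,0],[0,0,0.55,0],[0,0,0.6,0],[0,0,0.625,0],[0,0,0.625,0],[0,0,0.625,0]]]'; python3 go.py .374 .323 .1095;
```

```text
time_s: 4.38
eef_pos: [0.3748, 0.3232, 0.2375]
eef_rot: [0.0, 0.265, 0.964, 0.0]
wrist_force: [-0.1, -0.3, -0.4]
opening: 0.154
grasp_force: 59.7
shares [ 0.003 -0.003  0.63 ] tool y ang 59.3 q6 -0.56 tz [ 0. -0. -1.]
time_s: 5.5
eef_pos: [0.3751, 0.3234, 0.1134]
eef_rot: [0.001, 0.265, 0.964, 0.0]
wrist_force: [0.4, -0.4, -0.7]
opening: 0.157
grasp_force: 59.8
shares [ 0.003 -0.005  0.019] tool y ang 59.2 q6 -0.56 tz [ 0.001  0.001 -1.   ]
```

```bash
python3 -m handwheel '[[[0,0,0.01,0],[0,0,0.02,0],[0,0,0.02,0],[0,0,0.02,0]]]'; python3 -m handwheel '[[[0,0,0.02,0],[0,0,0.02,0],[0,0,0.02,0],[0,0,0.02,0]]]' 60; python3 -m handwheel '[[[0,0,-0.15,0],[0,0,-0.3,0],[0,0,-0.6,0],[0,0,-0.8,0],[0,0,-0.8,0]]]'
python3 -c "
from h import *
c,P,T,K=cam('scene'); save('s2',cv2.resize(c[290:410,370:530],(640,480)))"; python3 go.py .578 .272 .24 59
```

```text
time_s: 6.0
eef_pos: [0.3748, 0.3233, 0.1095]
eef_rot: [0.0, 0.265, 0.964, 0.0]
wrist_force: [-1.7, -1.6, 5.9]
opening: 0.159
grasp_force: 60.6
time_s: 6.5
eef_pos: [0.3745, 0.3231, 0.1046]
eef_rot: [-0.0, 0.265, 0.964, -0.0]
wrist_force: [-0.7, -0.5, 0.0]
opening: 0.701
grasp_force: 0.0
time_s: 7.12
eef_pos: [0.3764, 0.3242, 0.2688]
eef_rot: [0.003, 0.265, 0.964, 0.003]
wrist_force: [-0.1, 0.1, -0.2]
opening: 0.7
grasp_force: 0.0
shares [-1.003  0.296  0.135] tool y ang 59.2 q6 -0.56 tz [ 0.003  0.002 -1.   ]
twist 0.003
```

View pics/s2.png

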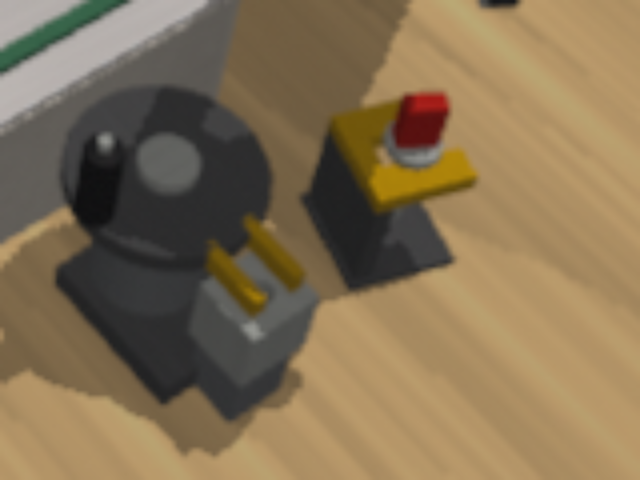

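The pin stands upright in the notch, collar on the plate (crop (415,145)), with the bore empty. Next is the knob.

```bash
python3 -m handwheel '[[[-0.3,0.09,0,0],[-0.6,0.18,0,0],[-0.9,0.27,0.1,0],[-0.995,0.292,0.14,0],[-0.995,0.292,0.14,0],[-0.995,0.292,0.14,0]]]' 60; python3 go.py .577 .2715 .152
python3 - <<'E'
from m import *
c,P,T,K=cam('wrist'); import pinm; pinm.pr(c,P,'w2')
E
```

```text
time_s: 7.92
eef_pos: [0.5741, 0.2718, 0.2356]
eef_rot: [-0.001, 0.265, 0.964, -0.0]
wrist_force: [-0.8, -0.3, -0.5]
opening: 0.705
grasp_force: 0.0
shares [-0.014  0.007  0.418] tool y ang 59.3 q6 -0.78 tz [-0.002 -0.    -1.   ]
w2 red 7 z [0.1425 0.1649 0.2663] mean [0.5662 0.2688 0.1979] rect [571, 274, 60, 14, 58]
w2 plate 1261 z [0.0836 0.0895 0.0912] mean [0.403  0.3045 0.089 ] rect [408, 311, 64, 14, 62]
w2 lugs 1384 z [0.1165 0.1196 0.1211] mean [0.5225 0.3442 0.1195] rect [523, 343, 38, 45, 2]
w2 knobtop 766 z [0.1777 0.1815 0.1871] mean [0.5761 0.2723 0.1815] rect [578, 271, 21, 22, 48]
w2 wheel 18359 z [0.1183 0.1197 0.1277] mean [0.5195 0.2722 0.1202] rect [523, 271, 119, 116, 88]
w2 ribs 6286 z [0.1342 0.1376 0.3144] mean [0.5147 0.1296 0.1486] rect [514, 179, 321, 176, 87]
w2 cover 43184 z [0.1303 0.1317 0.1331] mean [0.5018 0.12   0.1317] rect [525, 96, 238, 209, 0]
```

```bash
python3 -m handwheel '[[[-0.012,0.005,0.15,0],[-0.012,0.005,0.28,0],[-0.012,0.005,0.38,0],[-0.012,0.005,0.418,0],[-0.012,0.005,0.418,0],[-0.012,0.005,0.418,0]]]' 60; python3 -m handwheel '[[[0,0,0,0],[0,0,0,0],[0,0,0,0],[0,0,0,0]]]' 0
cat > circ.py <<'E'
import sys
from m import *
f,t,st,phi=map(float,sys.argv[1:5])  # from,to,step deg wheel; phi knob dir at wheel 0
o=ctrl.get_obs(); q=np.array(o['eef_rot']); M=R.from_quat(q[[1,2,3,0]]).as_matrix()
k=lambda a: .055*np.array([np.cos(np.radians(a+phi)),np.sin(np.radians(a+phi)),0])
print(np.degrees(np.arctan2(M[1,1],M[0,1])))
for a in np.append(np.arange(f+st,t,st),t): d=M.T@(k(a)-k(f))/.2; print(round(a),d[:2].round(3))
E
python3 circ.py 0 200 20 1; python3 -c "
from h import *
c,P,T,K=cam('scene'); save('s3',c[280:400,340:500])"
```

```text
time_s: 8.72
eef_pos: [0.5786, 0.2715, 0.1543]
eef_rot: [0.001, 0.265, 0.964, 0.0]
wrist_force: [0.2, 0.7, 0.3]
opening: 0.7
grasp_force: 0.0
time_s: 9.22
eef_pos: [0.5781, 0.2712, 0.1539]
eef_rot: [0.0, 0.265, 0.964, 0.0]
wrist_force: [-3.2, -1.3, 5.5]
opening: 0.263
grasp_force: 58.6
59.24574714133362
20 [0.064 0.071]
40 [0.148 0.116]
60 [0.242 0.13 ]
80 [0.336 0.111]
100 [0.417 0.06 ]
120 [ 0.476 -0.015]
140 [ 0.506 -0.105]
160 [ 0.503 -0.201]
180 [ 0.468 -0.289]
200 [ 0.404 -0.361]
```

```bash
python3 -m handwheel '[[[0.029,0.039,0,0],[0.064,0.071,0,0],[0.104,0.097,0,0],[0.148,0.116,0,0]]]'; python3 go.py .578 .272 .154; python3 circ.py 40 220 20 1
```

```text
time_s: 9.78
eef_pos: [0.5649, 0.3061, 0.1539]
eef_rot: [0.001, 0.265, 0.964, -0.0]
wrist_force: [-1.2, -3.2, 7.6]
opening: 0.264
grasp_force: 58.8
shares [-0.143 -0.113 -0.   ] tool y ang 59.2 q6 -0.72 tz [ 0.001 -0.001 -1.   ]
59.228914048393534
60 [0.095 0.014]
80 [ 0.188 -0.006]
100 [ 0.269 -0.056]
120 [ 0.328 -0.131]
140 [ 0.358 -0.222]
160 [ 0.355 -0.317]
180 [ 0.32  -0.406]
200 [ 0.256 -0.477]
220 [ 0.172 -0.522]
```

Low force and tracking well. I'll continue.

```bash
python3 -m handwheel '[[[0.095,0.014,0,0],[0.188,-0.006,0,0],[0.269,-0.056,0,0],[0.328,-0.131,0,0],[0.358,-0.222,0,0],[0.355,-0.317,0,0],[0.32,-0.406,0,0],[0.256,-0.477,0,0],[0.172,-0.522,0,0],[0.172,-0.522,0,0]]]'; python3 circ.py 220 362 18 1
```

```text
time_s: 11.02
eef_pos: [0.4823, 0.2333, 0.1538]
eef_rot: [0.001, 0.266, 0.964, 0.0]
wrist_force: [0.7, -0.2, 7.9]
opening: 0.268
grasp_force: 59.7
59.15398667364054
238 [-0.085 -0.014]
256 [-0.17 -0.  ]
274 [-0.247  0.038]
292 [-0.308  0.099]
310 [-0.347  0.176]
328 [-0.361  0.261]
346 [-0.347  0.346]
362 [-0.314  0.414]
```

```bash
python3 -m handwheel '[[[-0.085,-0.014,0,0],[-0.17,0,0,0],[-0.247,0.038,0,0],[-0.308,0.099,0,0],[-0.347,0.176,0,0],[-0.361,0.261,0,0],[-0.347,0.346,0,0],[-0.314,0.414,0,0],[-0.314,0.414,0,0],[-0.314,0.414,0,0]]]'; python3 -m handwheel '[[[0,0,0,0],[0,0,0,0],[0,0,0,0]]]' 60;python3 -m handwheel '[[[0,0,-0.15,0],[0,0,-0.3,0],[0,0,-0.6,0],[0,0,-0.7,0],[0,0,-0.7,0]]]'
cat > see.py <<'E'
from m import *
import pinm,sys
from scipy import ndimage as nd
for n in ('scene','side'):
    c,P,T,K=cam(n); pinm.pr(c,P,n)
    hsv=cv2.cvtColor(c,cv2.COLOR_RGB2HSV); H,S,V=[hsv[...,i].astype(int) for i in range(3)]
    z=P[...,2]; L,k=nd.label((z>.012)&(z<.2)&(P[...,0]>.25)&(P[...,0]<.8)&(P[...,1]<-.03))
    for i in range(1,k+1):
        q=L==i
        if q.sum()>60: p=P[q]; vv,uu=np.nonzero(q); print(n,(int(uu.mean()),int(vv.mean())),q.sum(),np.percentile(p[:,2],97).round(3),rect(p),np.median(c[q],0))
    if len(sys.argv)>1: save(sys.argv[1]+n,c)
E
python3 see.py a
```

```text
time_s: 12.28
eef_pos: [0.5779, 0.2734, 0.1538]
eef_rot: [0.0, 0.265, 0.964, 0.0]
wrist_force: [0.8, -0.8, 7.7]
opening: 0.263
grasp_force: 60.4
time_s: 12.65
eef_pos: [0.577, 0.2731, 0.1523]
eef_rot: [-0.001, 0.265, 0.964, -0.0]
wrist_force: [0.8, -0.1, -0.6]
opening: 0.702
grasp_force: 0.0
time_s: 13.28
eef_pos: [0.5783, 0.2734, 0.2946]
eef_rot: [0.001, 0.265, 0.964, 0.001]
wrist_force: [0.4, -0.3, -0.3]
opening: 0.7
grasp_force: 0.0
scene red 147 z [0.1006 0.125  0.1378] mean [0.3818 0.3239 0.123 ] rect [379, 322, 18, 27, 62]
scene redtop 50 z [0.1319 0.1349 0.1388] mean [0.38   0.3223 0.1348] rect [380, 322, 15, 26, 59]
scene plate 389 z [0.0835 0.0899 0.095 ] mean [0.3928 0.3228 0.0898] rect [383, 318, 69, 63, 74]
scene lugs 168 z [0.1124 0.1189 0.1245] mean [0.5231 0.3433 0.1186] rect [522, 341, 39, 46, 2]
scene knobtop 81 z [0.1763 0.1817 0.1888] mean [0.5834 0.2734 0.1819] rect [581, 273, 22, 22, 51]
scene wheel 1473 z [0.1145 0.1206 0.1269] mean [0.5255 0.2727 0.1206] rect [527, 268, 121, 117, 44]
scene ribs 645 z [0.1336 0.1385 0.1428] mean [0.7499 0.1034 0.1385] rect [747,
[... 1492 characters left out ...]
1338] rect [1063, -75, 1315, 561, 0]
side (362, 277) 1833 0.121 [562, -145, 210, 171, 3] [21. 42. 79.]
side (432, 303) 926 0.181 [692, -340, 48, 60, 64] [102. 101. 102.]
side (287, 290) 445 0.047 [362, -98, 80, 53, 16] [126. 108.  50.]
side (346, 338) 455 0.044 [454, -310, 49, 75, 79] [64. 41. 26.]
side (306, 357) 407 0.03 [324, -290, 29, 185, 22] [142.  44.  40.]
side (451, 350) 529 0.042 [689, -456, 75, 47, 16] [ 91.  46. 106.]
side (408, 361) 556 0.042 [571, -439, 53, 70, 62] [162. 140. 106.]
side (365, 379) 546 0.04 [447, -442, 50, 73, 76] [130.  92.  59.]
side (447, 390) 606 0.042 [618, -549, 51, 71, 48] [ 91.  45. 106.]
side (411, 413) 594 0.042 [505, -567, 74, 45, 52] [168.  97.  50.]
```

The cover ribs have moved 216 mm, so it is fully open and the pin is still parked. Now over to the offcuts.

```bash
python3 -m handwheel '[[[-0.15,-0.25,0,0],[-0.3,-0.5,0,0],[-0.45,-0.75,0,0],[-0.45,-0.97,0,0]]]' 70; python3 -m handwheel '[[[-0.15,-0.25,0,0],[-0.3,-0.5,0,0],[-0.45,-0.75,0,0],[-0.45,-0.97,0,0]]]';python3 -m handwheel '[[[-0.15,-0.25,0,-0.1],[-0.3,-0.5,0,-0.2],[-0.4,-0.75,0,-0.2],[-0.4,-0.95,0,-0.2],[-0.4,-0.95,0,-0.2],[-0.4,-0.95,0,-0.2]]]'
cat > w.py <<'E'
from m import *
import sys
from scipy import ndimage as nd
c,P,T,K=cam('wrist'); z=P[...,2]
if len(sys.argv)>1: save(sys.argv[1],c)
L,k=nd.label((z>.01)&(z<.06)&(P[...,1]<.0)&(P[...,0]<.9))
print(ctrl.get_obs()['eef_pos'],np.nanmedian(z[np.abs(z)<.01]))
for i in range(1,k+1):
    q=L==i
    if q.sum()>300: p=P[q]; vv,uu=np.nonzero(q); t=np.percentile(p[:,2],95); print((int(uu.mean()),int(vv.mean())),q.sum(),t.round(3),rect(p),'top',rect(p[p[:,2]>t-.006]),np.median(c[q],0))
E
python3 w.py w3
```

```text
time_s: 13.88
eef_pos: [0.5549, 0.0578, 0.2899]
eef_rot: [-0.002, 0.266, 0.964, -0.001]
wrist_force: [-0.6, -0.1, 0.2]
opening: 0.819
grasp_force: 0.0
time_s: 14.38
eef_pos: [0.5328, -0.1545, 0.2899]
eef_rot: [-0.002, 0.266, 0.964, 0.0]
wrist_force: [-0.7, 0.2, 0.5]
opening: 0.819
grasp_force: 0.0
time_s: 15.12
eef_pos: [0.5051, -0.3556, 0.291]
eef_rot: [-0.001, 0.118, 0.993, 0.001]
wrist_force: [0.5, -0.0, 1.0]
opening: 0.819
grasp_force: 0.0
[ 0.50550995 -0.35519163  0.29152012] -0.00026990908908952616
(312, 41) 2568 0.026 [335, -314, 25, 126, 22] top [340, -326, 23, 100, 22] [210.  14.   7.]
(532, 24) 3249 0.042 [373, -94, 63, 49, 13] top [376, -93, 54, 48, 13] [100.  80.   0.]
(621, 137) 7672 0.056 [527, -9, 240, 5, 1] top [527, -9, 239, 4, 1] [92. 89. 84.]
(508, 193) 9989 0.051 [561, -144, 207, 162, 2] top [656, -141, 16, 160, 2] [  9.  47. 118.]
(350, 145) 2320 0.039 [455, -306, 40, 75, 81] top [455, -306, 40, 45, 81] [88. 48. 24.]
(238, 165) 2437 0.035 [447, -439, 45, 72, 75] top [447, -439, 45, 72, 75] [205. 127.  53.]
(157, 236) 2572 0.037 [506, -565, 70, 46, 52] top [506, -565, 70, 46, 52] [243. 125.   0.]
(269, 260) 2029 0.037 [571, -437, 45, 71, 62] top [571, -437, 45, 71, 62] [239. 210. 136.]
(199, 305) 1383 0.037 [619, -547, 45, 72, 46] top [617, -549, 41, 72, 45] [129.  45. 171.]
(366, 316) 830 0.058 [678, -332, 25, 59, 0] top [676, -331, 56, 20, 88] [11.  38.5 94. ]
(282, 339) 1920 0.037 [690, -454, 71, 46, 16] top [690, -454, 71, 46, 16] [128.  43. 171.]
(613, 387) 346 0.058 [876, -4, 8, 16, 88] top [874, -6, 7, 14, 64] [98. 97. 96.]
```

View pics/w3.png

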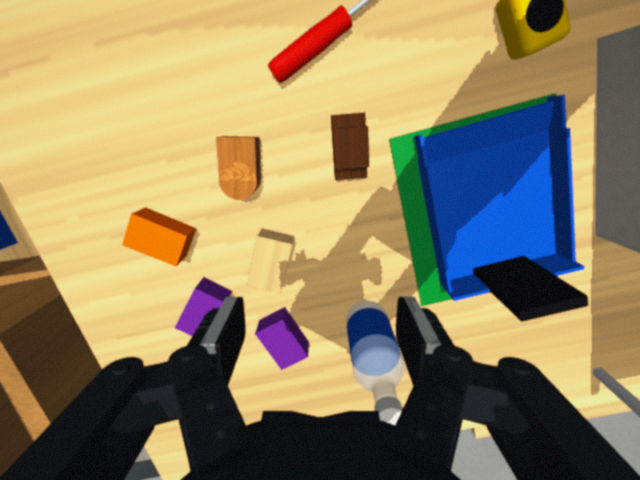

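The wrist view shows the brown (238,165), dark (350,145) and plywood (270,260) offcuts, with sizes matching. The tray mouth is toward the image top and the bottle is at (370,330). I'll start with offcut3.

```bash
python3 go.py .455 -.306 .016 81
```

```text
shares [0.3   0.178 1.379] tool y ang 76.5 q6 -2.14 tz [-0.002  0.002 -1.   ]
twist -0.053
```

```bash
python3 -m handwheel '[[[0.15,0.09,0.25,-0.053],[0.3,0.178,0.5,-0.053],[0.3,0.178,0.75,-0.053],[0.3,0.178,0.95,-0.053],[0.3,0.178,0.95,-0.053],[0.3,0.178,0.95,-0.053]]]' 70; python3 go.py .455 -.306 .016 81
```

```text
time_s: 15.92
eef_pos: [0.4567, -0.3079, 0.1046]
eef_rot: [0.001, 0.078, 0.997, -0.001]
wrist_force: [0.1, -0.6, 0.3]
opening: 0.816
grasp_force: 0.0
shares [0.011 0.008 0.443] tool y ang 81.1 q6 -2.22 tz [ 0.001 -0.001 -1.   ]
twist 0.001
```

```bash
python3 -m handwheel '[[[0.009,0.007,0.2,0],[0.009,0.007,0.33,0],[0.009,0.007,0.41,0],[0.009,0.007,0.44,0],[0.009,0.007,0.44,0],[0.009,0.007,0.44,0]]]' 70;  python3 -m handwheel '[[[0,0,0,0],[0,0,0,0],[0,0,0,0],[0,0,0,0]]]' 0;  python3 -m handwheel '[[[0,0,-0.2,0],[0,0,-0.45,0],[0,0,-0.65,0],[0,0,-0.65,0]]]'; python3 go.py .540 -.094 .145 92
```

```text
time_s: 16.68
eef_pos: [0.4547, -0.3068, 0.0162]
eef_rot: [0.001, 0.079, 0.997, -0.001]
wrist_force: [0.0, -0.7, -0.7]
opening: 0.819
grasp_force: 0.0
time_s: 17.18
eef_pos: [0.4545, -0.3066, 0.0159]
eef_rot: [0.001, 0.079, 0.997, -0.0]
wrist_force: [-0.6, 0.6, 5.6]
opening: 0.46
grasp_force: 61.7
time_s: 17.68
eef_pos: [0.4557, -0.3078, 0.1487]
eef_rot: [0.003, 0.079, 0.997, -0.002]
wrist_force: [-0.3, 0.4, -0.6]
opening: 0.461
grasp_force: 61.0
shares [-0.249  1.122  0.015] tool y ang 81.0 q6 -2.22 tz [ 0.005 -0.005 -1.   ]
twist -0.128
```

```bash
python3 -m handwheel '[[[-0.08,0.3,0,-0.05],[-0.16,0.6,0,-0.1],[-0.249,0.85,0,-0.128],[-0.249,1,0,-0.128],[-0.249,1,0,-0.128]]]'; python3 go.py .540 -.094 .044 92
```

```text
time_s: 18.3
eef_pos: [0.5336, -0.1138, 0.1432]
eef_rot: [-0.002, -0.019, 1.0, 0.001]
wrist_force: [0.0, -0.1, -0.9]
opening: 0.457
grasp_force: 61.1
shares [-0.037  0.097  0.496] tool y ang 92.2 q6 -2.04 tz [-0.003  0.002 -1.   ]
twist 0.002
```

```bash
python3 w.py | grep -n '9\]' | head -3; python3 go.py .540 -.094 .044 92
```

```text
5:(82, 382) 3018 0.058 [679, -322, 57, 23, 62] top [674, -323, 49, 14, 69] [ 11.  47. 117.]
shares [-0.037  0.105  0.498] tool y ang 92.1 q6 -2.04 tz [-0.003  0.001 -1.   ]
twist 0.001
```

```bash
python3 -m handwheel '[[[-0.035,0.1,0.2,0],[-0.035,0.1,0.38,0],[-0.035,0.1,0.49,0],[-0.035,0.1,0.49,0],[-0.035,0.1,0.49,0]]]';  python3 -m handwheel '[[[0,0,0,0],[0,0,0,0],[0,0,0,0]]]' 58;  python3 -m handwheel '[[[0,0,-0.2,0],[0,0,-0.45,0],[0,0,-0.75,0],[0,0,-1,0],[0,0,-1,0]]]' 70; python3 w.py; python3 go.py .447 -.439 .145 75
```

```text
time_s: 18.98
eef_pos: [0.5411, -0.0972, 0.0476]
eef_rot: [0.0, -0.017, 1.0, -0.0]
wrist_force: [0.3, -0.1, -0.8]
opening: 0.459
grasp_force: 61.4
time_s: 19.35
eef_pos: [0.5412, -0.0963, 0.0477]
eef_rot: [0.0, -0.017, 1.0, -0.0]
wrist_force: [-0.3, 0.1, 0.3]
opening: 0.675
grasp_force: 0.0
time_s: 19.98
eef_pos: [0.5435, -0.0971, 0.2527]
eef_rot: [0.005, -0.018, 1.0, -0.002]
wrist_force: [0.4, -0.0, -0.3]
opening: 0.82
grasp_force: 0.0
[ 0.54200743 -0.09649619  0.24963156] 3.5770425365899694e-05
(52, 4) 338 0.023 [363, -353, 7, 35, 8] top [364, -355, 6, 31, 5] [104.   8.   6.]
(331, 30) 3411 0.043 [377, -91, 54, 50, 13] top [378, -92, 50, 47, 12] [171. 141.   0.]
(405, 174) 2739 0.058 [526, -9, 240, 1, 1] top [526, -9, 238, 1, 1] [102.  99.  93.]
(8, 97) 1212 0.03 [450, -424, 18, 70, 77] top [449, -419, 6, 64, 74] [63. 38. 17.]
(270, 200) 9163 0.051 [560, -144, 205, 160, 2] top [655, -141, 15, 159, 2] [ 12.  81. 160.]
(320, 198) 2542 0.047 [544, -96, 80, 40, 1] top [541, -96, 46, 40, 1] [57. 33. 19.]
(23, 214) 3181 0.037 [571, -436, 46, 71, 62] top [571, -436, 44, 71, 63] [234. 201. 129.]
(30, 307) 2953 0.037 [690, -453, 71, 48, 16] top [690, -453, 70, 48, 17] [126.  42. 169.]
(134, 308) 1455 0.058 [683, -319, 60, 28, 47] top [683, -319, 59, 24, 46] [ 12.  47. 116.]
shares [ 0.537 -1.694  0.524] tool y ang 92.0 q6 -2.0 tz [ 0.005 -0.002 -1.   ]
twist 0.198
```

```bash
python3 -m handwheel '[[[0.1,-0.3,0,0.06],[0.2,-0.6,0,0.12],[0.3,-0.9,0.1,0.2],[0.3,-0.99,0.1,0.2],[0.3,-0.99,0.1,0.2]]]' 70; python3 go.py .447 -.439 .145 75
```

```text
time_s: 20.65
eef_pos: [0.4871, -0.2968, 0.2256]
eef_rot: [-0.001, 0.133, 0.991, 0.001]
wrist_force: [-0.0, 0.8, 0.4]
opening: 0.822
grasp_force: 0.0
shares [ 0.005 -0.739  0.402] tool y ang 74.7 q6 -2.06 tz [-0.002  0.002 -1.   ]
twist -0.003
```

```bash
python3 -m handwheel '[[[0,-0.3,0.1,0],[0.005,-0.6,0.2,0],[0.005,-0.74,0.4,0],[0.005,-0.74,0.6,0],[0.005,-0.74,0.6,0],[0.005,-0.74,0.6,0]]]' 70; python3 w.py | grep ' 7[0-9]'; python3 go.py .447 -.439 .015 75
```

```text
time_s: 21.4
eef_pos: [0.4494, -0.438, 0.1086]
eef_rot: [0.001, 0.131, 0.991, -0.0]
wrist_force: [0.3, 0.1, 0.0]
opening: 0.819
grasp_force: 0.0
(316, 243) 6593 0.035 [448, -440, 44, 73, 75] top [448, -440, 44, 73, 75] [170. 102.  41.]
shares [ 0.014 -0.004  0.472] tool y ang 74.9 q6 -2.27 tz [ 0.002 -0.002 -1.   ]
twist -0.001
```

```bash
python3 -m handwheel '[[[0.01,-0.006,0.2,0],[0.01,-0.006,0.35,0],[0.01,-0.006,0.44,0],[0.01,-0.006,0.468,0],[0.01,-0.006,0.468,0],[0.01,-0.006,0.468,0]]]' 70;  python3 -m handwheel '[[[0,0,0,0],[0,0,0,0],[0,0,0,0],[0,0,0,0]]]' 0;  python3 -m handwheel '[[[0,0,-0.2,0],[0,0,-0.45,0],[0,0,-0.65,0],[0,0,-0.65,0]]]'; python3 go.py .540 -.195 .145 92
```

```text
time_s: 22.2
eef_pos: [0.4464, -0.4402, 0.015]
eef_rot: [0.001, 0.132, 0.991, -0.001]
wrist_force: [0.1, 0.3, 0.4]
opening: 0.819
grasp_force: 0.0
time_s: 22.7
eef_pos: [0.4462, -0.44, 0.0145]
eef_rot: [0.001, 0.132, 0.991, -0.001]
wrist_force: [-0.2, -0.3, 5.5]
opening: 0.507
grasp_force: 62.6
time_s: 23.2
eef_pos: [0.4472, -0.4414, 0.1476]
eef_rot: [0.002, 0.132, 0.991, -0.003]
wrist_force: [0.5, 0.4, 0.4]
opening: 0.506
grasp_force: 61.9
shares [-0.125  1.31   0.008] tool y ang 74.8 q6 -2.27 tz [ 0.004 -0.006 -1.   ]
twist -0.2
```

```bash
python3 -m handwheel '[[[-0.03,0.3,0,-0.05],[-0.07,0.6,0,-0.12],[-0.1,0.85,0,-0.2],[-0.125,1,0,-0.2],[-0.125,1,0,-0.2]]]'; python3 go.py .540 -.195 .05 92
```

```text
time_s: 23.82
eef_pos: [0.5221, -0.2501, 0.1417]
eef_rot: [-0.001, -0.019, 1.0, 0.001]
wrist_force: [0.7, 0.2, -0.1]
opening: 0.504
grasp_force: 61.8
shares [-0.101  0.271  0.459] tool y ang 92.2 q6 -2.26 tz [-0.002  0.002 -1.   ]
twist 0.002
```

```bash
python3 -m handwheel '[[[-0.1,0.28,0,0],[-0.1,0.28,0.2,0],[-0.1,0.28,0.4,0],[-0.1,0.28,0.46,0],[-0.1,0.28,0.46,0],[-0.1,0.28,0.46,0]]]';  python3 -m handwheel '[[[0,0,0,0],[0,0,0,0],[0,0,0,0]]]' 64;  python3 -m handwheel '[[[0,0,-0.2,0],[0,0,-0.45,0],[0,0,-0.75,0],[0,0,-1,0],[0,0,-1,0]]]' 70; python3 w.py; python3 go.py .571 -.437 .145 62
```

```text
time_s: 24.58
eef_pos: [0.5413, -0.1974, 0.053]
eef_rot: [0.001, -0.017, 1.0, -0.001]
wrist_force: [0.3, -0.4, -0.2]
opening: 0.506
grasp_force: 62.0
time_s: 24.95
eef_pos: [0.5406, -0.1964, 0.0521]
eef_rot: [0.0, -0.017, 1.0, -0.0]
wrist_force: [0.5, 0.8, 0.1]
opening: 0.751
grasp_force: 0.0
time_s: 25.58
eef_pos: [0.5428, -0.1975, 0.2573]
eef_rot: [0.004, -0.017, 1.0, -0.003]
wrist_force: [0.6, -0.5, -1.2]
opening: 0.823
grasp_force: 0.0
[ 0.54142806 -0.19678595  0.25411649] -0.00017551515536587403
(165, 6) 657 0.025 [360, -346, 12, 53, 6] top [360, -352, 11, 41, 4] [136.   9.   5.]
(435, 33) 4018 0.042 [373, -94, 63, 49, 13] top [375, -93, 56, 47, 13] [142. 116.   0.]
(499, 178) 5561 0.058 [526, -9, 241, 3, 1] top [526, -9, 240, 3, 1] [102.  99.  93.]
(371, 202) 14357 0.047 [561, -144, 206, 161, 2] top [585, -143, 158, 160, 2] [18. 58. 92.]
(10, 166) 1068 0.036 [516, -538, 29, 56, 90] top [522, -536, 16, 43, 74] [137.5  52.    0. ]
(110, 217) 3286 0.037 [571, -437, 46, 71, 62] top [571, -437, 46, 71, 62] [243. 216. 141.]
(27, 252) 2918 0.037 [619, -547, 46, 73, 46] top [619, -547, 46, 72, 46] [130.  44. 174.]
(113, 308) 2739 0.037 [690, -453, 71, 47, 16] top [690, -453, 71, 47, 16] [132.  45. 177.]
(206, 301) 582 0.057 [671, -336, 11, 44, 8] top [670, -339, 6, 34, 13] [ 15.  52. 127.]
shares [-0.104 -1.204  0.55 ] tool y ang 92.0 q6 -2.16 tz [ 0.004 -0.003 -1.   ]
twist 0.349
```

```bash
python3 -m handwheel '[[[0,-0.3,0,0.1],[-0.04,-0.6,0,0.2],[-0.08,-0.9,0,0.3],[-0.1,-0.99,0.2,0.349],[-0.1,-0.99,0.4,0.349],[-0.1,-0.99,0.4,0.349]]]' 70; python3 w.py | grep '[567][0-9]\] top'; python3 go.py .571 -.437 .015 62
```

```text
time_s: 26.38
eef_pos: [0.5641, -0.3909, 0.1646]
eef_rot: [-0.005, 0.242, 0.97, 0.003]
wrist_force: [0.4, 0.2, -0.3]
opening: 0.82
grasp_force: 0.0
(276, 258) 4449 0.037 [571, -437, 45, 71, 62] top [572, -437, 45, 71, 62] [231. 197. 126.]
(113, 262) 5445 0.037 [506, -565, 71, 46, 51] top [506, -565, 71, 46, 51] [236. 114.   0.]
(443, 300) 1201 0.058 [675, -320, 47, 12, 62] top [673, -318, 36, 7, 60] [ 11.  42. 106.]
shares [-0.134 -0.188  0.765] tool y ang 62.0 q6 -1.86 tz [-0.005  0.005 -1.   ]
twist -0.0
```

```bash
python3 -m handwheel '[[[-0.134,-0.19,0.2,0],[-0.134,-0.19,0.45,0],[-0.134,-0.19,0.65,0],[-0.134,-0.19,0.72,0],[-0.134,-0.19,0.75,0],[-0.134,-0.19,0.75,0]]]' 70;  python3 -m handwheel '[[[0,0,0,0],[0,0,0,0],[0,0,0,0],[0,0,0,0]]]' 0;  python3 -m handwheel '[[[0,0,-0.2,0],[0,0,-0.45,0],[0,0,-0.65,0],[0,0,-0.65,0]]]'; python3 go.py .540 -.1435 .145 92
```

```text
time_s: 27.18
eef_pos: [0.5741, -0.4403, 0.0237]
eef_rot: [0.001, 0.242, 0.97, -0.001]
wrist_force: [-0.7, -0.4, -0.3]
opening: 0.82
grasp_force: 0.0
time_s: 27.68
eef_pos: [0.5741, -0.4406, 0.0239]
eef_rot: [0.002, 0.242, 0.97, -0.001]
wrist_force: [0.2, -0.5, 6.3]
opening: 0.512
grasp_force: 64.0
time_s: 28.18
eef_pos: [0.575, -0.4416, 0.1572]
eef_rot: [0.004, 0.242, 0.97, -0.002]
wrist_force: [0.6, 0.2, -0.8]
opening: 0.512
grasp_force: 63.1
shares [0.855 1.234 0.05 ] tool y ang 62.0 q6 -1.9 tz [ 0.006 -0.007 -1.   ]
twist -0.349
```

```bash
python3 -m handwheel '[[[0.2,0.25,0,-0.1],[0.4,0.5,0,-0.2],[0.6,0.75,0,-0.3],[0.8,0.98,0,-0.349],[0.855,0.98,0,-0.349],[0.855,0.98,0,-0.349]]]'; python3 go.py .540 -.1435 .054 92
```

```text
time_s: 28.92
eef_pos: [0.5134, -0.1858, 0.1509]
eef_rot: [-0.0, -0.018, 1.0, 0.0]
wrist_force: [-0.2, -0.6, 0.2]
opening: 0.511
grasp_force: 63.1
shares [-0.141  0.206  0.484] tool y ang 92.0 q6 -2.17 tz [-0.001  0.    -1.   ]
twist 0.0
```

```bash
python3 -m handwheel '[[[-0.14,0.21,0,0],[-0.14,0.21,0.2,0],[-0.14,0.21,0.4,0],[-0.14,0.21,0.49,0],[-0.14,0.21,0.49,0],[-0.14,0.21,0.49,0]]]';  python3 -m handwheel '[[[0,0,0,0],[0,0,0,0],[0,0,0,0]]]' 60;  python3 -m handwheel '[[[0,0,-0.2,0],[0,0,-0.45,0],[0,0,-0.75,0],[0.3,0,-0.95,0],[0.3,0,-0.95,0],[0.3,0,-0.95,0]]]' 70; python3 w.py w5; python3 - <<'E'
from m import *
c,P,T,K=cam('wrist'); z=P[...,2]
m=(z>.1)&(z<.13)&(P[...,1]<-.05)&(P[...,1]>-.25)&(P[...,0]<.75)&(P[...,0]>.58); p=P[m]; print('handle',rect(p),np.percentile(p[:,2],[5,50,95]))
E
```

```text
time_s: 29.68
eef_pos: [0.5413, -0.1446, 0.0539]
eef_rot: [0.001, -0.017, 1.0, -0.0]
wrist_force: [0.2, -0.0, -0.1]
opening: 0.513
grasp_force: 63.1
time_s: 30.05
eef_pos: [0.5407, -0.1433, 0.0537]
eef_rot: [0.0, -0.017, 1.0, -0.0]
wrist_force: [0.3, 0.7, -0.0]
opening: 0.703
grasp_force: 0.0
time_s: 30.8
eef_pos: [0.4807, -0.1454, 0.2437]
eef_rot: [0.001, -0.017, 1.0, -0.0]
wrist_force: [0.6, -0.3, 0.4]
opening: 0.818
grasp_force: 0.0
[ 0.48070871 -0.14520548  0.24282192] -0.00015862624833684613
(154, 48) 3931 0.026 [322, -281, 26, 198, 21] top [341, -326, 23, 100, 21] [215.  13.   7.]
(376, 94) 4107 0.042 [363, -95, 82, 50, 13] top [372, -93, 61, 47, 13] [227. 194.   0.]
(446, 222) 3251 0.058 [505, -10, 11, 202, 88] top [501, -10, 6, 193, 89] [103. 100.  94.]
(318, 263) 16952 0.048 [560, -144, 206, 160, 2] top [583, -143, 161, 160, 2] [24. 68. 93.]
(7, 299) 563 0.035 [623, -525, 28, 66, 75] top [614, -514, 10, 26, 75] [56. 19. 79.]
(71, 356) 2718 0.037 [690, -453, 71, 48, 16] top [690, -453, 71, 47, 16] [129.  43. 172.]
(162, 351) 571 0.054 [671, -335, 11, 43, 7] top [668, -335, 4, 27, 8] [ 15.  52. 125.]
handle [655, -141, 15, 70, 2] [0.10181468 0.11750416 0.1210672 ]
```

View pics/w5.png

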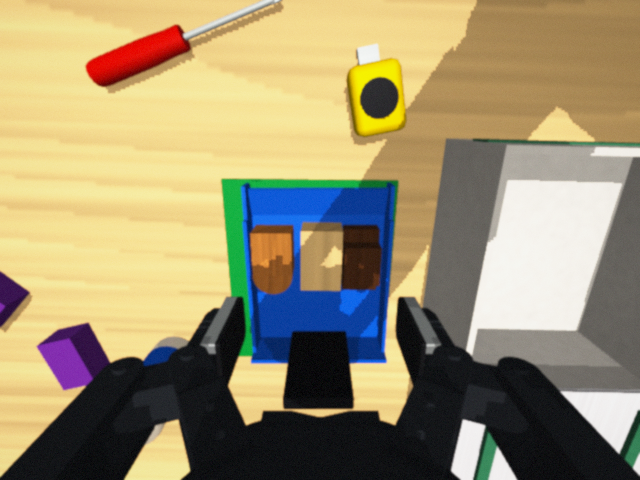

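All three offcuts lie in the tray (272,255), (321,255), (361,258), and the hopper is open at right. Commands can't tilt the hand, so tipping has to come from the tray pivoting in the pads. I'll pinch the handle across its 70 mm edges (axis = tray y) and test how it holds with a very small lift.

```bash
python3 go.py .653 -.141 .2 92; python3 -m handwheel '[[[-0.3,0.02,0.1,0],[-0.6,0.02,0.2,0],[-0.86,0.02,0.215,0],[-0.86,0.02,0.215,0],[-0.86,0.02,0.215,0],[-0.86,0.02,0.215,0]]]' 85.4; python3 - <<'E'
from m import *
c,P,T,K=cam('wrist'); z=P[...,2]
for lo,hi in((.1,.13),(.115,.13),(.045,.06)):
    m=(z>lo)&(z<hi)&(P[...,1]<-.05)&(P[...,1]>-.23)&(P[...,0]<.75)&(P[...,0]>.58); p=P[m]; print(lo,len(p),rect(p),np.percentile(p[:,2],[5,50,95]))
E
python3 go.py .653 -.141 .080 92
```

```text
shares [-0.862 -0.009  0.21 ] tool y ang 92.0 q6 -2.14 tz [-0.001  0.001 -1.   ]
twist -0.0
time_s: 31.65
eef_pos: [0.6517, -0.1353, 0.2004]
eef_rot: [-0.0, -0.017, 1.0, 0.0]
wrist_force: [-0.4, -0.4, 0.2]
opening: 1.002
grasp_force: 0.0
0.1 2666 [656, -140, 15, 70, 3] [0.10330332 0.1200112  0.12140099]
0.115 2004 [656, -140, 14, 70, 3] [0.11710319 0.12038628 0.12149284]
0.045 1079 [656, -140, 15, 160, 2] [0.04621539 0.0522883  0.05836729]
shares [-0.005 -0.028  0.605] tool y ang 92.0 q6 -1.99 tz [ 0. -0. -1.]
twist -0.0
```

```bash
python3 -m handwheel '[[[-0.02,-0.027,0.1,0],[-0.02,-0.027,0.2,0],[-0.02,-0.027,0.3,0],[-0.02,-0.027,0.4,0],[-0.02,-0.027,0.5,0],[-0.02,-0.027,0.6,0],[-0.02,-0.027,0.6,0],[-0.02,-0.027,0.6,0]]]' 85.4; python3 -m handwheel '[[[0,0,0,0],[0,0,0,0],[0,0,0,0],[0,0,0,0]]]' 0;  python3 -m handwheel '[[[0,0,-0.04,0],[0,0,-0.08,0],[0,0,-0.08,0],[0,0,-0.08,0]]]'
cat > tr.py <<'E'
from m import *
# tray pitch: fit plane to blue floor/handle pts from scene+side; print blue & black extents
for n in('scene','side'):
    c,P,T,K=cam(n); hsv=cv2.cvtColor(c,cv2.COLOR_RGB2HSV); H,S,V=[hsv[...,i].astype(int) for i in range(3)]
    m=(H>100)&(H<125)&(S>150)&(P[...,0]>.35)&(P[...,0]<.78)&(P[...,1]>-.3)&(P[...,1]<.3)&(P[...,2]>-.01)&(P[...,2]<.4); p=P[m]
    b=np.histogram(p[:,0],np.arange(.4,.7,.03))
    print(n,len(p),[(round(float(x),2),*np.percentile(p[np.abs(p[:,0]-x)<.012][:,2],[5,50,95]).round(3)) for x in np.arange(.46,.68,.03) if (np.abs(p[:,0]-x)<.012).sum()>8])
E
python3 tr.py
```

```text
time_s: 32.7
eef_pos: [0.657, -0.1408, 0.081]
eef_rot: [0.0, -0.017, 1.0, -0.0]
wrist_force: [0.0, -0.4, 0.1]
opening: 0.998
grasp_force: 0.0
time_s: 33.2
eef_pos: [0.6578, -0.1411, 0.0822]
eef_rot: [0.001, -0.017, 1.0, -0.001]
wrist_force: [1.9, -0.5, 6.0]
opening: 0.808
grasp_force: 69.3
time_s: 33.7
eef_pos: [0.6562, -0.1405, 0.096]
eef_rot: [-0.0, -0.017, 1.0, 0.0]
wrist_force: [-0.1, 0.1, -5.7]
opening: 0.816
grasp_force: 69.2
scene 1228 [(0.46, np.float64(0.027), np.float64(0.032), np.float64(0.039)), (0.49, np.float64(0.022), np.float64(0.028), np.float64(0.044)), (0.52, np.float64(0.046), np.float64(0.056), np.float64(0.059)), (0.58, np.float64(0.019), np.float64(0.023), np.float64(0.036)), (0.61, np.float64(0.019), np.float64(0.023), np.float64(0.03)), (0.64, np.float64(0.019), np.float64(0.024), np.float64(0.139)), (0.67, np.float64(0.022), np.float64(0.047), np.float64(0.069))]
side 2097 [(0.46, np.float64(0.028), np.float64(0.034), np.float64(0.046)), (0.49, np.float64(0.019), np.float64(0.026), np.float64(0.046)), (0.52, np.float64(0.023), np.float64(0.039), np.float64(0.052)), (0.55, np.float64(0.022), np.float64(0.036), np.float64(0.054)), (0.58, np.float64(0.02), np.float64(0.037), np.float64(0.055)), (0.61, np.float64(0.018), np.float64(0.025), np.float64(0.05)), (0.64, np.float64(0.018), np.float64(0.025), np.float64(0.052)), (0.67, np.float64(0.022), np.float64(0.049), np.float64(0.068))]
```

The tray lifts level (wrist force -5.7 N, even floor height), so the pads hold it. Next: lift, move to the hopper's near (-y) side and turn the mouth to face it. There I can tilt the tray by pressing the lip on the hopper wall.

```bash
python3 -m handwheel '[[[0,0,-0.08,0],[0,0,-0.18,0],[0,0,-0.3,0],[0,0,-0.42,0],[0,0,-0.54,0],[0,0,-0.65,0],[0,0,-0.7,0],[0,0,-0.7,0]]]'; python3 go.py .516 -.225 .235 0; python3 tr.py
```

```text
time_s: 34.8
eef_pos: [0.6571, -0.1408, 0.2382]
eef_rot: [0.001, -0.017, 1.0, -0.001]
wrist_force: [0.7, 0.5, -5.7]
opening: 0.813
grasp_force: 70.2
shares [ 0.72  -0.396  0.015] tool y ang 92.0 q6 -1.99 tz [ 0.003 -0.001 -1.   ]
twist -1.024
scene 1955 [(0.46, np.float64(0.168), np.float64(0.174), np.float64(0.185)), (0.49, np.float64(0.164), np.float64(0.171), np.float64(0.19)), (0.52, np.float64(0.163), np.float64(0.18), np.float64(0.195)), (0.55, np.float64(0.162), np.float64(0.181), np.float64(0.196)), (0.58, np.float64(0.161), np.float64(0.165), np.float64(0.194)), (0.61, np.float64(0.161), np.float64(0.165), np.float64(0.194)), (0.64, np.float64(0.163), np.float64(0.175), np.float64(0.198)), (0.67, np.float64(0.165), np.float64(0.19), np.float64(0.21))]
side 2277 [(0.46, np.float64(0.169), np.float64(0.175), np.float64(0.187)), (0.49, np.float64(0.161), np.float64(0.167), np.float64(0.187)), (0.52, np.float64(0.164), np.float64(0.18), np.float64(0.194)), (0.55, np.float64(0.163), np.float64(0.178), np.float64(0.194)), (0.58, np.float64(0.162), np.float64(0.178), np.float64(0.195)), (0.61, np.float64(0.159), np.float64(0.165), np.float64(0.19)), (0.64, np.float64(0.16), np.float64(0.165), np.float64(0.194)), (0.67, np.float64(0.164), np.float64(0.188), np.float64(0.208))]
```

```bash
python3 -m handwheel '[[[0.1,-0.05,0,0],[0.22,-0.12,0,0],[0.35,-0.19,0,0.06],[0.48,-0.26,0,0.14],[0.6,-0.33,0,0.22],[0.7,-0.39,0,0.3],[0.72,-0.4,0,0.38],[0.72,-0.4,0,0.45],[0.72,-0.4,0,0.5],[0.72,-0.4,0,0.5]]]'; python3 go.py .516 -.225 .235 0
```

```text
time_s: 36.15
eef_pos: [0.5149, -0.2253, 0.2355]
eef_rot: [-0.001, 0.35, 0.937, 0.0]
wrist_force: [-0.3, 0.1, -5.7]
opening: 0.809
grasp_force: 70.5
shares [-0.003  0.005  0.002] tool y ang 49.1 q6 -1.48 tz [-0.002  0.001 -1.   ]
twist 0.571
```

```bash
python3 -m handwheel '[[[0,0,0,0.06],[0,0,0,0.14],[0,0,0,0.22],[0,0,0,0.3],[0,0,0,0.38],[0,0,0,0.46],[0,0,0,0.52],[0,0,0,0.56],[0,0,0,0.56]]]'; python3 -m handwheel '[[[0,0,0.06,0],[0,0,0.16,0],[0,0,0.26,0],[0,0,0.34,0],[0,0,0.37,0],[0,0,0.37,0]]]'; python3 go.py .516 -.2 .159 0; cat > tp.py <<'E'
from m import *
# tray pitch seen with mouth to +y: profile over y
for n in('scene','side'):
    c,P,T,K=cam(n); hsv=cv2.cvtColor(c,cv2.COLOR_RGB2HSV); H,S,V=[hsv[...,i].astype(int) for i in range(3)]
    m=(H>100)&(H<125)&(S>150)&(P[...,0]>.4)&(P[...,0]<.63)&(P[...,1]>-.33)&(P[...,1]<.22)&(P[...,2]>.0)&(P[...,2]<.4); p=P[m]
    print(n,len(p),'y',np.percentile(p[:,1],[.5,99.5]).round(3),'x',np.percentile(p[:,0],[1,99]).round(3),[(round(float(y),2),*np.percentile(p[np.abs(p[:,1]-y)<.01][:,2],[5,50,95]).round(3).tolist()) for y in np.arange(-.29,.2,.04) if (np.abs(p[:,1]-y)<.01).sum()>8])
E
python3 tp.py
```

```text
time_s: 37.28
eef_pos: [0.515, -0.2254, 0.2359]
eef_rot: [-0.001, 0.701, 0.713, -0.0]
wrist_force: [-0.3, 0.5, -4.5]
opening: 0.809
grasp_force: 70.5
time_s: 38.02
eef_pos: [0.5153, -0.2255, 0.1621]
eef_rot: [-0.0, 0.701, 0.713, -0.0]
wrist_force: [-0.8, 0.1, -5.2]
opening: 0.806
grasp_force: 70.5
shares [0.127 0.005 0.016] tool y ang 0.9 q6 -0.64 tz [-0.001  0.    -1.   ]
twist 0.011
scene 2001 y [-0.234 -0.031] x [0.436 0.597] [(-0.21, 0.085, 0.09, 0.116), (-0.17, 0.085, 0.091, 0.119), (-0.13, 0.086, 0.104, 0.119), (-0.09, 0.085, 0.103, 0.121), (-0.05, 0.09, 0.096, 0.111)]
side 1171 y [-0.237 -0.034] x [0.431 0.592] [(-0.21, 0.094, 0.115, 0.301), (-0.17, 0.085, 0.09, 0.117), (-0.13, 0.085, 0.1, 0.119), (-0.09, 0.105, 0.117, 0.124), (-0.05, 0.093, 0.099, 0.111)]
```

```bash
python3 -m handwheel '[[[0.05,0,0,0],[0.085,0,0,0],[0.1,0,-0.02,0],[0.12,0,-0.05,0],[0.135,0,-0.085,0],[0.135,0,-0.085,0]]]'; python3 tp.py
```

```text
time_s: 38.88
eef_pos: [0.5157, -0.1999, 0.1812]
eef_rot: [0.002, 0.702, 0.713, -0.001]
wrist_force: [-1.4, -6.3, -2.4]
opening: 0.813
grasp_force: 71.0
scene 1960 y [-0.217 -0.033] x [0.438 0.599] [(-0.21, 0.104, 0.122, 0.152), (-0.17, 0.099, 0.104, 0.131), (-0.13, 0.096, 0.121, 0.134), (-0.09, 0.093, 0.111, 0.129), (-0.05, 0.088, 0.093, 0.116)]
side 1073 y [-0.221 -0.019] x [0.433 0.592] [(-0.21, 0.109, 0.135, 0.158), (-0.17, 0.101, 0.107, 0.136), (-0.13, 0.097, 0.102, 0.131), (-0.09, 0.109, 0.119, 0.126), (-0.05, 0.104, 0.118, 0.125), (-0.01, 0.092, 0.096, 0.098)]
```

```bash
python3 -m handwheel '[[[0.025,0,-0.05,0],[0.055,0,-0.09,0],[0.085,0,-0.125,0],[0.115,0,-0.16,0],[0.145,0,-0.195,0],[0.145,0,-0.195,0]]]'; python3 tp.py; python3 -c "
from h import *
c,P,T,K=cam('scene'); save('s6',cv2.resize(c[150:360,220:500],(700,525)))"
```

```text
time_s: 39.72
eef_pos: [0.5155, -0.1704, 0.2201]
eef_rot: [0.002, 0.702, 0.713, 0.0]
wrist_force: [0.7, -4.9, -1.3]
opening: 0.811
grasp_force: 72.0
scene 2341 y [-0.21  -0.032] x [0.439 0.599] [(-0.21, 0.146, 0.155, 0.176), (-0.17, 0.133, 0.14, 0.167), (-0.13, 0.123, 0.146, 0.162), (-0.09, 0.107, 0.127, 0.146), (-0.05, 0.093, 0.098, 0.124)]
side 909 y [-0.215 -0.025] x [0.433 0.592] [(-0.21, 0.153, 0.169, 0.19), (-0.17, 0.145, 0.166, 0.266), (-0.13, 0.123, 0.133, 0.155), (-0.09, 0.114, 0.129, 0.143), (-0.05, 0.114, 0.123, 0.132)]
```

View pics/s6.png

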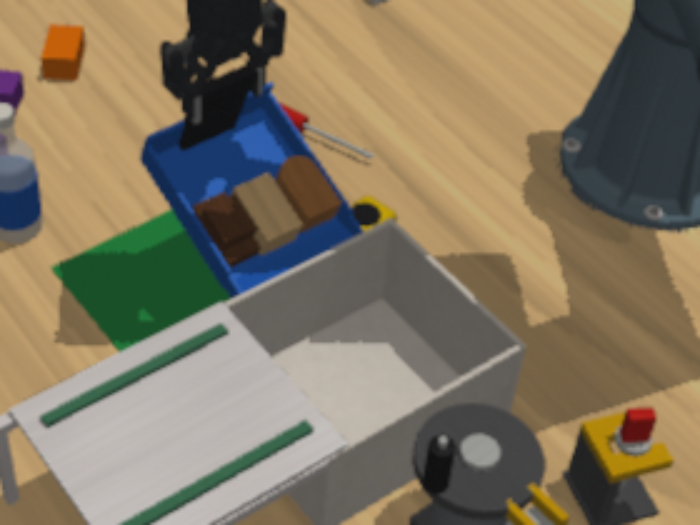

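Tray tilted about 17° with the offcuts holding still. Next I back off, lift over the rim, go forward and lower the lip inside the far wall.

```bash
python3 -m handwheel '[[[-0.04,0,-0.03,0],[-0.08,0,-0.1,0],[-0.1,0,-0.2,0],[-0.1,0,-0.3,0],[-0.1,0,-0.36,0],[-0.1,0,-0.36,0],[-0.06,0,-0.36,0],[0.02,0,-0.36,0],[0.11,0,-0.36,0],[0.2,0,-0.36,0]]]';python3 -m handwheel '[[[0.1,0,0,0],[0.2,0,0,0],[0.3,0,0,0],[0.4,0,0,0],[0.5,0,0,0],[0.58,0,0,0],[0.64,0,0,0],[0.67,0,0,0],[0.67,0,0,0]]]'; python3 go.py .516 0 .22; python3 tp.py
```

```text
time_s: 41.12
eef_pos: [0.5138, -0.1278, 0.2903]
eef_rot: [-0.0, 0.701, 0.713, 0.0]
wrist_force: [1.1, 0.1, -5.2]
opening: 0.811
grasp_force: 71.7
time_s: 42.25
eef_pos: [0.5119, 0.0046, 0.2905]
eef_rot: [0.0, 0.701, 0.713, -0.0]
wrist_force: [-0.5, 0.3, -5.8]
opening: 0.815
grasp_force: 71.7
shares [-0.023  0.02   0.352] tool y ang 0.9 q6 -0.24 tz [-0. -0. -1.]
scene 3274 y [-0.034  0.157] x [0.435 0.595] [(-0.01, 0.21, 0.216, 0.262), (0.03, 0.197, 0.202, 0.23), (0.07, 0.186, 0.205, 0.22), (0.11, 0.165, 0.171, 0.202), (0.15, 0.165, 0.169, 0.181)]
side 813 y [-0.039  0.143] x [0.429 0.588] [(-0.01, 0.227, 0.258, 0.284), (0.03, 0.211, 0.223, 0.234), (0.07, 0.192, 0.207, 0.218), (0.11, 0.181, 0.195, 0.206)]
```

```bash
python3 -m handwheel '[[[0.02,0,0.06,0],[0.04,0,0.14,0],[0.06,0,0.22,0],[0.07,0,0.28,0],[0.07,0,0.31,0],[0.1,0,0.31,0],[0.13,0,0.31,0],[0.16,0,0.3,0],[0.19,0,0.28,0],[0.19,0,0.28,0]]]'; python3 tp.py
```

```text
time_s: 43.6
eef_pos: [0.512, 0.042, 0.2357]
eef_rot: [0.002, 0.702, 0.713, 0.0]
wrist_force: [-0.6, -3.6, -3.3]
opening: 0.813
grasp_force: 72.0
scene 3135 y [-0.002  0.18 ] x [0.435 0.595] [(-0.01, 0.165, 0.17, 0.176), (0.03, 0.152, 0.158, 0.185), (0.07, 0.138, 0.144, 0.172), (0.11, 0.125, 0.143, 0.159), (0.15, 0.102, 0.107, 0.134), (0.19, 0.107, 0.114, 0.119)]
side 795 y [-0.008  0.16 ] x [0.43  0.589] [(-0.01, 0.172, 0.181, 0.193), (0.03, 0.167, 0.183, 0.231), (0.07, 0.146, 0.163, 0.174), (0.11, 0.133, 0.147, 0.159), (0.15, 0.117, 0.127, 0.136)]
```

```bash
python3 -m handwheel '[[[0.036,0,-0.035,0],[0.072,0,-0.068,0],[0.115,0,-0.1,0],[0.16,0,-0.13,0],[0.21,0,-0.16,0],[0.26,0,-0.19,0],[0.31,0,-0.215,0],[0.36,0,-0.24,0],[0.36,0,-0.24,0]]]'; python3 tp.py
```

```text
time_s: 44.82
eef_pos: [0.51, 0.1153, 0.2827]
eef_rot: [-0.0, 0.701, 0.713, 0.0]
wrist_force: [-0.4, -2.9, -4.8]
opening: 0.806
grasp_force: 70.1
scene 2898 y [0.044 0.181] x [0.434 0.594] [(0.07, 0.196, 0.21, 0.275), (0.11, 0.166, 0.187, 0.218), (0.15, 0.115, 0.136, 0.172), (0.19, 0.11, 0.117, 0.125)]
side 1039 y [0.029 0.161] x [0.428 0.584] [(0.03, 0.241, 0.247, 0.255), (0.07, 0.202, 0.269, 0.277), (0.11, 0.163, 0.186, 0.208), (0.15, 0.13, 0.145, 0.161)]
```

```bash
python3 -m handwheel '[[[0.06,0,-0.02,0],[0.12,0,-0.04,0],[0.18,0,-0.055,0],[0.24,0,-0.065,0],[0.24,0,-0.065,0],[0.15,0,-0.1,0],[0.05,0,-0.1,0],[-0.05,0,-0.1,0],[-0.15,0,-0.1,0],[-0.15,0,-0.1,0]]]'; python3 tp.py;  python3 -c "
from h import *
c,P,T,K=cam('scene'); save('s7',cv2.resize(c[150:360,220:500],(560,420)))"
```

```text
time_s: 46.18
eef_pos: [0.5111, 0.0828, 0.3035]
eef_rot: [0.0, 0.703, 0.712, 0.001]
wrist_force: [-0.7, 0.4, -3.0]
opening: 0.81
grasp_force: 77.0
scene 4128 y [-0.002  0.106] x [0.436 0.595] [(-0.01, 0.272, 0.287, 0.29), (0.03, 0.2, 0.221, 0.305), (0.07, 0.136, 0.152, 0.203), (0.11, 0.117, 0.123, 0.152)]
side 1619 y [-0.013  0.083] x [0.43  0.585] [(-0.01, 0.266, 0.284, 0.293), (0.03, 0.198, 0.231, 0.307), (0.07, 0.146, 0.157, 0.19)]
```

View pics/s7.png

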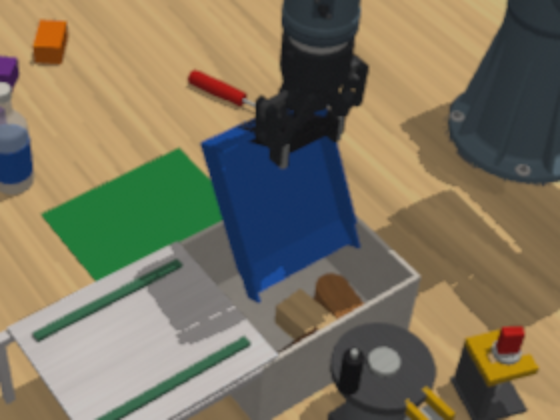

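The tray is empty (wrist force down to -3 N), with offcuts in the hopper (295,313), (338,293). Now I draw the tray back over the near rim so the rim turns it level again.

```bash
python3 -m handwheel '[[[-0.1,0,0,0],[-0.2,0,0.05,0],[-0.25,0,0.12,0],[-0.3,0,0.2,0],[-0.36,0,0.2,0],[-0.42,0,0.2,0],[-0.48,0,0.22,0],[-0.55,0,0.24,0],[-0.55,0,0.24,0]]]'; python3 tp.py
```

```text
time_s: 47.45
eef_pos: [0.5139, -0.0274, 0.257]
eef_rot: [0.002, 0.702, 0.712, 0.001]
wrist_force: [-0.6, 2.2, 7.5]
opening: 0.805
grasp_force: 80.7
scene 4480 y [-0.092  0.063] x [0.436 0.596] [(-0.09, 0.192, 0.199, 0.21), (-0.05, 0.159, 0.171, 0.204), (-0.01, 0.126, 0.137, 0.171), (0.03, 0.097, 0.104, 0.136), (0.07, 0.088, 0.095, 0.105)]
side 761 y [-0.101  0.043] x [0.431 0.589] [(-0.09, 0.21, 0.222, 0.234), (-0.05, 0.172, 0.186, 0.206), (-0.01, 0.138, 0.154, 0.173), (0.03, 0.11, 0.121, 0.138)]
```

```bash
python3 -m handwheel '[[[-0.05,0,0.03,0],[-0.1,0,0.06,0],[-0.15,0,0.09,0],[-0.2,0,0.12,0],[-0.25,0,0.15,0],[-0.31,0,0.18,0],[-0.31,0,0.21,0],[-0.31,0,0.22,0],[-0.31,0,0.22,0]]]'; python3 tp.py; python3 go.py .516 -.09 .215
```

```text
time_s: 48.68
eef_pos: [0.5161, -0.0916, 0.2148]
eef_rot: [0.005, 0.702, 0.712, 0.0]
wrist_force: [1.3, -6.3, 12.0]
opening: 0.812
grasp_force: 81.4
scene 4274 y [-0.111  0.088] x [0.436 0.598] [(-0.09, 0.136, 0.142, 0.172), (-0.05, 0.132, 0.137, 0.163), (-0.01, 0.127, 0.132, 0.156), (0.03, 0.122, 0.127, 0.152), (0.07, 0.124, 0.129, 0.144)]
side 1517 y [-0.116  0.086] x [0.432 0.591] [(-0.09, 0.155, 0.236, 0.289), (-0.05, 0.132, 0.138, 0.167), (-0.01, 0.128, 0.133, 0.162), (0.03, 0.123, 0.128, 0.156), (0.07, 0.122, 0.128, 0.137)]
shares [ 0.007 -0.001 -0.001] tool y ang 0.9 q6 -0.41 tz [ 0.008 -0.007 -1.   ]
```

```bash
python3 -m handwheel '[[[0,0,0.03,0],[0,0,0.06,0],[0,0,0.065,0],[0,0,0.065,0]]]'; python3 tp.py|cut -c1-400; python3 -m handwheel '[[[0,0,-0.1,0],[0,0,-0.25,0],[0,0,-0.4,0],[-0.1,0,-0.4,0],[-0.3,0,-0.4,0],[-0.5,0,-0.4,0],[-0.68,0,-0.4,0],[-0.68,0,-0.4,0]]]'; python3 tp.py; python3 - <<'E'
from m import *
for n in('scene','side'):
    c,P,T,K=cam(n); hsv=cv2.cvtColor(c,cv2.COLOR_RGB2HSV); H,S,V=[hsv[...,i].astype(int) for i in range(3)]
    m=(H>45)&(H<85)&(S>120)&(P[...,2]<.02)&(P[...,2]>-.02)&(P[...,0]>.3)&(P[...,0]<.8)&(np.abs(P[...,1])<.4); p=P[m]; print('mat',n,len(p),rect(p))
E
```

```text
time_s: 49.28
eef_pos: [0.5172, -0.0931, 0.2035]
eef_rot: [0.007, 0.702, 0.713, -0.0]
wrist_force: [0.8, -10.7, 19.0]
opening: 0.813
grasp_force: 82.1
scene 4097 y [-0.105  0.097] x [0.436 0.599] [(-0.09, 0.128, 0.135, 0.174), (-0.05, 0.127, 0.132, 0.158), (-0.01, 0.127, 0.131, 0.158), (0.03, 0.127, 0.131, 0.156), (0.07, 0.129, 0.134, 0.154)]
side 1614 y [-0.11   0.095] x [0.432 0.592] [(-0.09, 0.141, 0.181, 0.314), (-0.05, 0.128, 0.133, 0.162), (-0.01, 0.126, 0.132, 0.161), (0.03, 0.126, 0.131, 0.161), (0.07, 0.128, 0.134, 0.149)]
time_s: 50.38
eef_pos: [0.5143, -0.2276, 0.2759]
eef_rot: [-0.0, 0.703, 0.711, -0.001]
wrist_force: [0.6, -0.4, -3.3]
opening: 0.808
grasp_force: 79.6
scene 3654 y [-0.239 -0.037] x [0.434 0.595] [(-0.25, 0.2, 0.211, 0.233), (-0.21, 0.2, 0.204, 0.23), (-0.17, 0.199, 0.204, 0.231), (-0.13, 0.199, 0.203, 0.229), (-0.09, 0.198, 0.203, 0.226), (-0.05, 0.206, 0.211, 0.223)]
side 2246 y [-0.241 -0.039] x [0.429 0.588] [(-0.25, 0.207, 0.232, 0.265), (-0.21, 0.211, 0.233, 0.38), (-0.17, 0.2, 0.205, 0.234), (-0.13, 0.199, 0.204, 0.233), (-0.09, 0.2, 0.204, 0.233), (-0.05, 0.203, 0.21, 0.217)]
mat scene 3064 [580, -179, 237, 161, 0]
mat side 3519 [576, -157, 234, 194, 1]
```

```bash
python3 -m handwheel '[[[0,0,0,-0.06],[0,0,0,-0.16],[0,0,0,-0.26],[0,0,0,-0.36],[0,0,0,-0.46],[0,0,0,-0.56],[0,0,0,-0.66],[0,0,0,-0.76],[0,0,0,-0.86],[0,0,0,-0.96]]]';  python3 go.py .670 -.147 .2 92
```

```text
time_s: 51.82
eef_pos: [0.5155, -0.2225, 0.2774]
eef_rot: [0.0, 0.054, 0.999, -0.0]
wrist_force: [-0.8, -0.2, -3.6]
opening: 0.811
grasp_force: 79.6
shares [-0.727  0.459  0.387] tool y ang 83.8 q6 -2.08 tz [ 0. -0. -1.]
twist -0.096
```

```bash
python3 -m handwheel '[[[-0.1,0.06,0,-0.05],[-0.22,0.14,0,-0.095],[-0.36,0.22,0,-0.095],[-0.5,0.31,0.05,-0.095],[-0.64,0.4,0.15,-0.095],[-0.727,0.459,0.27,-0.095],[-0.727,0.459,0.38,-0.095],[-0.727,0.459,0.38,-0.095]]]';  python3 go.py .670 -.147 .083 92;python3 tr.py
```

```text
time_s: 52.82
eef_pos: [0.669, -0.1472, 0.1986]
eef_rot: [-0.002, -0.015, 1.0, 0.001]
wrist_force: [0.4, -0.1, -3.1]
opening: 0.808
grasp_force: 79.4
shares [-0.008 -0.     0.578] tool y ang 91.7 q6 -1.99 tz [-0.005  0.002 -1.   ]
twist -0.004
scene 3096 [(0.49, np.float64(0.129), np.float64(0.135), np.float64(0.147)), (0.52, np.float64(0.122), np.float64(0.127), np.float64(0.153)), (0.55, np.float64(0.122), np.float64(0.127), np.float64(0.154)), (0.58, np.float64(0.122), np.float64(0.127), np.float64(0.154)), (0.61, np.float64(0.123), np.float64(0.127), np.float64(0.154)), (0.64, np.float64(0.122), np.float64(0.127), np.float64(0.156)), (0.67, np.float64(0.124), np.float64(0.151), np.float64(0.225))]
side 3517 [(0.49, np.float64(0.13), np.float64(0.137), np.float64(0.151)), (0.52, np.float64(0.124), np.float64(0.129), np.float64(0.154)), (0.55, np.float64(0.123), np.float64(0.129), np.float64(0.156)), (0.58, np.float64(0.123), np.float64(0.129), np.float64(0.155)), (0.61, np.float64(0.124), np.float64(0.129), np.float64(0.155)), (0.64, np.float64(0.124), np.float64(0.13), np.float64(0.156)), (0.67, np.float64(0.125), np.float64(0.138), np.float64(0.172))]
```

```bash
python3 -m handwheel '[[[0,0,0.15,0],[0,0,0.3,0],[0,0,0.42,0],[0,0,0.5,0],[0,0,0.55,0],[0,0,0.575,0],[0,0,0.59,0],[0,0,0.59,0]]]'; python3 tr.py | head -1
```

```text
time_s: 53.92
eef_pos: [0.6707, -0.1492, 0.0839]
eef_rot: [0.0, -0.014, 1.0, -0.0]
wrist_force: [-0.5, -0.6, -1.5]
opening: 0.809
grasp_force: 79.7
scene 2307 [(0.49, np.float64(0.013), np.float64(0.019), np.float64(0.026)), (0.52, np.float64(0.007), np.float64(0.011), np.float64(0.036)), (0.55, np.float64(0.006), np.float64(0.011), np.float64(0.036)), (0.58, np.float64(0.006), np.float64(0.012), np.float64(0.037)), (0.61, np.float64(0.007), np.float64(0.011), np.float64(0.017)), (0.64, np.float64(0.008), np.float64(0.012), np.float64(0.016)), (0.67, np.float64(0.016), np.float64(0.051), np.float64(0.165))]
```

```bash
python3 -m handwheel '[[[0,0,0.01,0],[0,0,0.012,0],[0,0,0.012,0],[0,0,0.012,0]]]'; python3 -m handwheel '[[[0,0,0.01,0],[0,0,0.01,0],[0,0,0.01,0],[0,0,0.01,0]]]' 85.4; python3 -m handwheel '[[[0,0,-0.1,0],[0,0,-0.2,0],[0,0,-0.35,0],[0,0,-0.6,0],[0.1,0,-0.95,0],[0.3,0,-0.95,0],[0.6,0,-0.95,0],[0.6,0,-0.95,0]]]'; python3 tr.py; python3 w.py w8
python3 - <<'E'
from m import *
c,P,T,K=cam('scene'); m=(P[...,0]>.415)&(P[...,0]<.615)&(P[...,1]>0)&(P[...,1]<.185)&(P[...,2]<.12); p=P[m]; print('hopper contents z',np.percentile(p[:,2],[50,90,99]).round(3), len(p))
E
```

```text
time_s: 54.52
eef_pos: [0.6713, -0.1494, 0.0821]
eef_rot: [0.001, -0.013, 1.0, -0.0]
wrist_force: [4.3, -0.3, 2.4]
opening: 0.807
grasp_force: 80.2
time_s: 55.02
eef_pos: [0.6702, -0.1491, 0.0789]
eef_rot: [-0.0, -0.014, 1.0, 0.0]
wrist_force: [0.2, -0.8, -0.2]
opening: 0.996
grasp_force: 0.0
time_s: 56.02
eef_pos: [0.5466, -0.1515, 0.2701]
eef_rot: [-0.001, -0.013, 1.0, 0.0]
wrist_force: [0.8, -0.5, 0.0]
opening: 0.999
grasp_force: 0.0
scene 2632 [(0.49, np.float64(0.011), np.float64(0.018), np.float64(0.026)), (0.52, np.float64(0.005), np.float64(0.011), np.float64(0.034)), (0.55, np.float64(0.004), np.float64(0.009), np.float64(0.035)), (0.58, np.float64(0.004), np.float64(0.01), np.float64(0.034)), (0.61, np.float64(0.004), np.float64(0.009), np.float64(0.029)), (0.64, np.float64(0.005), np.float64(0.009), np.float64(0.015)), (0.67, np.float64(0.01), np.float64(0.049), np.float64(0.122))]
side 3247 [(0.49, np.float64(0.012), np.float64(0.019), np.float64(0.03)), (0.52, np.float64(0.005), np.float64(0.01), np.float64(0.036)), (0.55, np.float64(0.004), np.float64(0.01), np.float64(
[... 287 characters left out ...]
808  0.27137208] -0.00012102601885241593
(121, 5) 476 0.024 [361, -349, 10, 46, 6] top [362, -352, 9, 39, 4] [120.5   8.    5. ]
(384, 29) 3328 0.043 [375, -92, 59, 50, 13] top [377, -92, 52, 47, 13] [141. 116.   0.]
(452, 168) 3858 0.058 [526, -9, 240, 2, 1] top [526, -9, 239, 2, 1] [99. 96. 91.]
(318, 212) 8396 0.052 [579, -153, 207, 160, 2] top [674, -148, 16, 160, 2] [ 11.  59. 143.]
(11, 242) 1302 0.036 [622, -529, 38, 83, 79] top [621, -522, 24, 57, 76] [55. 20. 77.]
(83, 299) 2688 0.037 [690, -454, 70, 48, 16] top [690, -454, 70, 48, 16] [127.  43. 170.]
(183, 295) 969 0.058 [677, -324, 55, 20, 68] top [674, -325, 50, 14, 72] [ 12.  48. 118.]
hopper contents z [0.011 0.046 0.109] 2340
```

View pics/w8.png

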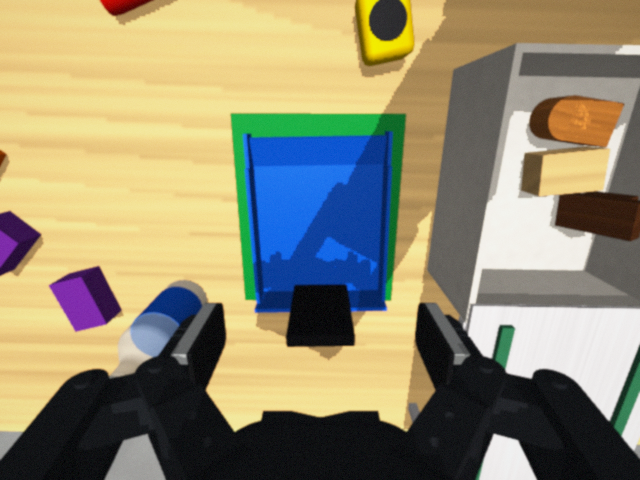

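Tray flat and empty on the mat (316,215), with all three offcuts lying in the hopper (575,120), (565,172), (600,215). Next, winding the wheel back.

```bash
python3 -m handwheel '[[[0,0.2,0,0.1],[0,0.45,0,0.2],[0,0.7,0,0.3],[0,0.95,0,0.38],[0,0.95,0,0.38]]]' 60; python3 go.py .577 .273 .25 59
```

```text
time_s: 56.85
eef_pos: [0.5463, 0.041, 0.2697]
eef_rot: [0.0, 0.266, 0.964, 0.0]
wrist_force: [-0.7, -0.1, 0.5]
opening: 0.7
grasp_force: 0.0
shares [0.463 1.075 0.099] tool y ang 59.2 q6 -1.18 tz [ 0.001  0.001 -1.   ]
twist 0.002
```

```bash
python3 -m handwheel '[[[0.11,0.25,0,0],[0.22,0.5,0,0],[0.33,0.75,0,0],[0.46,0.99,0,0],[0.46,0.99,0.08,0],[0.46,0.99,0.08,0],[0.46,0.99,0.08,0]]]' 60; python3 - <<'E'
from m import *
c,P,T,K=cam('wrist'); import pinm; pinm.pr(c,P,'w')
E
python3 go.py .577 .273 .152 59
```

```text
time_s: 57.72
eef_pos: [0.5694, 0.2531, 0.253]
eef_rot: [-0.0, 0.269, 0.963, -0.0]
wrist_force: [0.3, 0.6, -1.1]
opening: 0.708
grasp_force: 0.0
w plate 1076 z [0.0836 0.0894 0.0912] mean [0.4028 0.304  0.0889] rect [405, 313, 64, 14, 69]
w lugs 1348 z [0.1164 0.1196 0.1211] mean [0.5197 0.3427 0.1195] rect [520, 343, 37, 45, 4]
w knobtop 684 z [0.1784 0.1815 0.1893] mean [0.5763 0.2743 0.1818] rect [578, 274, 22, 22, 13]
w wheel 16469 z [0.1182 0.1197 0.1276] mean [0.5195 0.2717 0.1202] rect [523, 271, 119, 117, 89]
w ribs 2006 z [0.1352 0.1378 0.3372] mean [0.6548 0.1486 0.1747] rect [645, 164, 144, 305, 37]
w cover 8140 z [0.13   0.1316 0.133 ] mean [0.6763 0.1443 0.1316] rect [687, 97, 131, 209, 0]
shares [0.02  0.104 0.507] tool y ang 58.8 q6 -0.8 tz [ 0. -0. -1.]
twist -0.002
```

```bash
python3 -m handwheel '[[[0.018,0.106,0.1,0],[0.018,0.106,0.22,0],[0.018,0.106,0.34,0],[0.018,0.106,0.44,0],[0.018,0.106,0.5,0],[0.018,0.106,0.5,0],[0.018,0.106,0.5,0]]]' 60; python3 -m handwheel '[[[0,0,0,0],[0,0,0,0],[0,0,0,0],[0,0,0,0]]]' 0; python3 circ.py 362 182 -20 1
```

```text
time_s: 58.65
eef_pos: [0.5774, 0.2747, 0.1541]
eef_rot: [0.001, 0.268, 0.963, 0.0]
wrist_force: [-0.5, 0.7, 0.2]
opening: 0.703
grasp_force: 0.0
time_s: 59.15
eef_pos: [0.5768, 0.2743, 0.1541]
eef_rot: [0.0, 0.268, 0.963, -0.0]
wrist_force: [-3.2, -2.9, 5.4]
opening: 0.263
grasp_force: 58.7
58.90063455318628
342 [-0.039 -0.087]
322 [-0.046 -0.182]
302 [-0.02  -0.274]
282 [ 0.036 -0.352]
262 [ 0.115 -0.405]
242 [ 0.208 -0.428]
222 [ 0.303 -0.419]
202 [ 0.389 -0.377]
182 [ 0.455 -0.308]
```

```bash
python3 -m handwheel '[[[-0.039,-0.087,0,0],[-0.046,-0.182,0,0],[-0.02,-0.274,0,0],[0.036,-0.352,0,0],[0.115,-0.405,0,0],[0.208,-0.428,0,0],[0.303,-0.419,0,0],[0.389,-0.377,0,0],[0.455,-0.308,0,0],[0.455,-0.308,0,0]]]'; python3 circ.py 182 -1 -20 1
```

```text
time_s: 60.4
eef_pos: [0.4667, 0.2705, 0.154]
eef_rot: [0.001, 0.267, 0.964, 0.001]
wrist_force: [-0.4, 1.7, 8.1]
opening: 0.265
grasp_force: 60.3
59.005958402588725
162 [0.039 0.087]
142 [0.045 0.183]
122 [0.019 0.274]
102 [-0.037  0.352]
82 [-0.116  0.405]
62 [-0.209  0.428]
42 [-0.304  0.418]
22 [-0.39   0.376]
2 [-0.456  0.308]
-1 [-0.464  0.295]
```

```bash
python3 -m handwheel '[[[0.039,0.087,0,0],[0.045,0.183,0,0],[0.019,0.274,0,0],[-0.037,0.352,0,0],[-0.116,0.405,0,0],[-0.209,0.428,0,0],[-0.304,0.418,0,0],[-0.39,0.376,0,0],[-0.456,0.308,0,0],[-0.466,0.292,0,0]]]'; python3 -m handwheel '[[[-0.003,-0.005,0,0],[-0.003,-0.006,0,0],[-0.003,-0.006,0,0]]]'; python3 -m handwheel '[[[0,0,0,0],[0,0,0,0],[0,0,0,0]]]' 60;python3 -m handwheel '[[[0,0,-0.15,0],[0,0,-0.3,0],[0,0,-0.6,0],[0,0,-0.7,0],[0,0,-0.7,0]]]'; python3 see.py z | grep -v ' \[[0-9]*, -1[0-9][0-9][0-9]'
```

```text
time_s: 61.65
eef_pos: [0.5768, 0.2713, 0.1541]
eef_rot: [-0.0, 0.268, 0.963, 0.001]
wrist_force: [-0.8, 10.0, 5.2]
opening: 0.269
grasp_force: 60.4
time_s: 62.02
eef_pos: [0.5767, 0.2714, 0.1541]
eef_rot: [0.0, 0.268, 0.964, 0.002]
wrist_force: [0.9, 6.6, 5.7]
opening: 0.26
grasp_force: 60.4
time_s: 62.4
eef_pos: [0.5763, 0.2691, 0.1524]
eef_rot: [-0.001, 0.268, 0.963, -0.0]
wrist_force: [-0.5, -0.4, 0.1]
opening: 0.703
grasp_force: 0.0
time_s: 63.02
eef_pos: [0.5775, 0.2695, 0.2947]
eef_rot: [0.001, 0.268, 0.963, 0.001]
wrist_force: [-0.2, -0.4, -0.9]
opening: 0.698
grasp_force: 0.0
scene red 151 z [0.1009 0.1238 0.1382] mean [0.3814 0.3237 0.122 ] rect [379, 323, 16, 26, 57]
scene redtop 51 z [0.1319 0.1341 0.1386] mean [0.3795 0.3219 0.1345] rect [379, 322, 15, 24, 55]
scene plate 397 z [0.0836 0.0896 0.0954] mean [0.3928 0.3225 0.0896] rect [383, 320, 68, 66, 72]
scene lugs 164 z [0.1123 0.1191 0.1236] mean [0.5279 0.3446 0.1184] rect [528, 343, 41, 40, 89]
scene knobtop 78 z [0.1772 0.1819 0.1891] mean [0.5835 0.2705 0.1822] rect [582, 269, 23, 22, 59]
scene wheel 1498 z [0.114
[... 976 characters left out ...]
rect [522, 270, 112, 121, 2]
side ribs 717 z [0.182  0.2279 0.5671] mean [-0.1841  1.0343  0.2572] rect [-103, 840, 157, 596, 19]
side cover 3579 z [0.1284 0.1334 0.1423] mean [0.6185 0.0726 0.1336] rect [1063, -73, 1315, 555, 0]
side (369, 277) 1842 0.122 [579, -155, 210, 168, 3] [21. 42. 78.]
side (432, 303) 927 0.182 [691, -341, 49, 60, 49] [100. 100. 100.]
side (288, 290) 440 0.047 [368, -99, 69, 55, 20] [123.  105.5  49. ]
side (305, 357) 414 0.031 [321, -283, 28, 202, 21] [140.  43.  39.]
side (451, 350) 529 0.042 [690, -456, 77, 48, 15] [ 89.  45. 105.]
side (447, 390) 608 0.042 [618, -550, 51, 70, 47] [ 90.  45. 104.]
side (411, 413) 593 0.041 [505, -568, 76, 45, 52] [166.  95.  49.]
```

View pics/zscene.png

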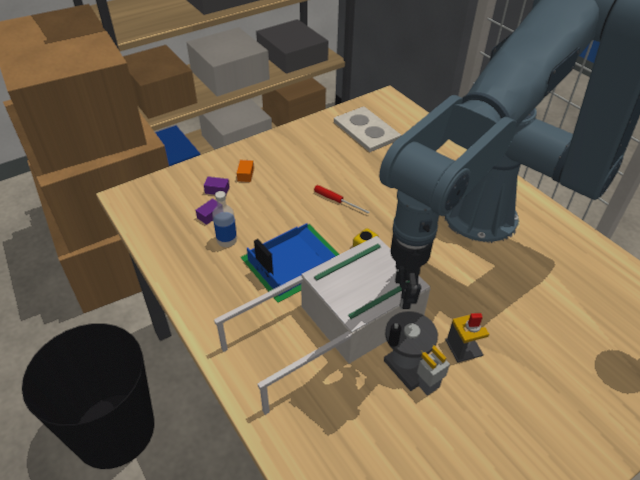

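The final view shows the cover shut (365,290), tray flat on its mat (295,258), pin in the notch (473,325), no offcuts left on the bench, and the gripper clear. Handing in.

```bash
python3 -c "
from bench import ctrl
print(ctrl.hand_in())"
```

```text
the job is handed in; nothing more can be done
None
```

The job is done and handed in, with no verdict returned: the pin hangs in the notch, the three offcuts present (offcut2, offcut3, offcut4) are in the hopper, the empty tray stands on its mat, and the cover is fully shut. I gripped the handle across its 70 mm edges instead of along the tray's x, because the hand cannot tilt and the tray had to pivot in the pads to tip.

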